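# Check bore depth in a jig with a collar-stop gauge and hold the gauge level for reading

### The job

Check the depth of the brass housing's bore: swing the jig's keeper bar shut until it clicks home in its detent, take the orange depth gauge from its rest by its flat handle and push it down the keeper's guide tube until its collar stops on the mouth of the tube. Draw the gauge straight out without disturbing its pushed-in tip, and finish still holding it in the gripper, level and still, with the tip a hand's breadth above the paper of the clipboard so that it can be read; do not put it down or let go. Leave the keeper shut, and leave the marker, the tweezers and the green sample mount where they lie.

Things in the scene. Friction and masses are not known exactly. Their poses are not given: they have to be found in the camera images.
- jig: Aluminium checking jig, 150 (x) x 196 (y) mm base, fixed to the worktop, about 150 mm high (230 mm with the keeper open). Origin: centre of its underside; x level, z up. Its face plate slopes 45 degrees, facing up and to the jig's own -x; the brass housing to be checked stands in the middle of it, bore facing out.
- keeper (a joint): Angle of the keeper bar (rad): 0 = shut on its stop in the detent, guide tube over the bore; grows as it opens, to 1.4. It swings parallel to the sloping face about the z axis of keeper_pivot (opening = positive turn); shutting, the knob goes down the slope and to the jig's -y side. Stiff (2 N at the knob), stays where left; the detent takes about 6 N more from 0.11 to 0.05 rad, then snaps home.
- keeper_pivot (a point): Point on the hinge axis of the keeper bar, at mid-thickness of the bar (41 mm out from the sloping face). The frame turns with the bar: z = hinge axis, pointing out of the sloping face; -y points along the bar from the pivot to the knob. When the bar is shut its x axis points up the slope.
- keeper_knob (a point): Centre of the red ball knob, 22 mm diameter, on a thin stem near the free end of the keeper bar: 124 mm from the hinge axis, 30 mm further out from the face than the bar's outer side. The stem is 8 mm thick; the bar is 16 mm wide. Same axes as keeper_pivot.
- tube_mouth (a point): Centre of the mouth of the steel guide tube that the keeper bar carries, 66 mm from the hinge axis. z = axis of the tube, pointing out of the mouth. Bore 12 mm, widened to a funnel of 20 mm over the last 9 mm; rim 29 mm outside diameter; the tube is 51 mm long. The mouth stands 39 mm above the bar; the knob's centre is 58 mm to the side of the tube's axis and 9 mm below the mouth.
- seat (a joint): Height (m, 0 to 0.010) of the steel insert at the bottom of the housing's bore: what is being measured. It differs from run to run and does not move under the gauge. A proper measurement pushes the gauge's tip in by 0.005 + this value.
- gauge: Depth gauge, 142 mm, 0.1 kg. Origin: centre of the collar's tip-side face; x along the rod to the tip. Flat orange handle x = -56 to -12 mm, 12 mm thick (y), 30 mm tall (z). Collar 28 mm wide, 6 mm thick; steel sleeve 10 mm wide to x = 62 mm, white tip 8 mm thick to x = 86 mm. It starts in its rest, tip 30 degrees down, z uppermost; lift it up (prongs end 9 mm above its axis).
- gauge_grip (a point): Middle of the orange flat handle, 34 mm behind the collar's face. Same axes as the gauge.
- gauge_collar (a point): Centre of the tip-side face of the collar (same as the gauge's origin); it meets the tube's mouth when the gauge is fully in.
- gauge_tip (a point): End of the gauge's tip; 86 mm from the collar's face when fully out. Same axes as the gauge.
- plunger (a joint): How far the gauge's tip has been pushed into its sleeve (m): 0 = fully out (start), at most 0.018. It slides stiffly (about 1.5 N) and stays where it was pushed.
- rest: Grey steel rest for the gauge on a 150 x 76 mm dark base, 85 mm high, fixed; two slotted uprights 34 mm wide carry the rod, the collar lies against the upper one. Origin: under the middle of its base; its x axis points level the way the gauge's tip points.
- clipboard: Brown clipboard, 236 (x) x 164 (y) mm, 4 mm thick, fixed flat on the worktop, steel clip (13 mm high) at its +x end. Origin: centre of its underside.
- sheet (a point): Middle of the white paper on the clipboard, 205 mm along x, 146 mm along y, 5 mm above the worktop. Same axes as the clipboard.
- marker_1: Blue marker pen, 138 mm long, 15 mm thick, lying loose near the front edge; leave it alone.
- tweezers_1: Pointed steel tweezers, 124 mm long, lying loose behind the rest; leave them alone.
- sample_mount_5: Green round sample mount, 30 mm diameter, 22 mm high, standing loose behind the rest; leave it alone.
Mind the look-alikes: they are no part of the job. There is more than one size of the gauge; the job needs the larger.

How it is judged:
By the outcome, as a careful person would: the job done as asked, in the order asked, and still so for the second after the job is handed in, while the arm keeps its last pose, push and grip.
It also fails if it takes over 72 s, if anything falls off the work surface, if the arm or the gripper's body presses on something with over 40 N, if the wrist force passes 120 N, or if a joint passes its speed limit or range.

### The arm

A 6-joint arm with a two-finger parallel gripper is mounted at the origin on a cart in front of the work surface, level with it; the furniture and walls round the work are solid. World frame = base frame: x ahead of the robot, y to its left, z up, the work surface at z = 0. Lengths are in m, angles in rad, forces in N, time in s.
With the tool pointing down it reaches from about 0.275 to 0.85 m from the base axis. Payload 5.2 kg.
Tool frame: the origin (TCP) lies between the finger pads; the fingertips stand 8 mm ahead of it and the grasp point (between the pads) lies 11 mm behind it; z points along the fingers, y is the line along which they close (so a half turn about z gives the same grasp; the last joint's range is limited). The gripper opens to 85 mm and grips with 20 to 120 N. Pads are 22 mm wide; open, the fingers measure 114 mm over their backs; the gripper's body (76 mm by 85 mm) begins 54 mm behind the grasp point. The pads swing forward as they close: fully open they stand 13 mm farther back than shut.
Start: joints at [0.901, 0.259, 1.535, -0, 1.348, -0.203], TCP at [0.247, 0.491, 0.239] pointing down, gripper open.
Joint ranges: [-3.14, 3.14], [-0.91, 2.08], [0.19, 2.58], [-1.22, 4.36], [0.22, 2.71], [-3.12, 3.12]. Speed limits (rad/s): [2.57, 2.57, 3.14, 3.14, 3.14, 3.14].

### API

Orientations are given as a unit quaternion [w, x, y, z].
In Python, from cell import r, cams, spotter gives the robot as it stands. The module is installed in compiled form; this text tells all that it offers.
- The arm moves only by the tool step_arm, never from a script. Its argument "plan" is a list of rows, each an object with "xyz": the shift along the tool's x, y, z in mm, a list of three; "angular": the turn, a rotation vector about the tool's x, y, z in degrees, a list of three. A call has 1 to 12 rows; each row shifts and turns the commanded pose from where the row before left it, along the tool's axes as they then stand; what a row does not reach is not made up. A row lasts 1/8 s, in which the tool goes at most 62.5 mm and 10.7 degrees, less where a joint would pass 70% of its speed; a pose out of reach is approached as far as the arm can. A call with a gripper value outside its range is refused whole. "gripper" is the opening in per cent of the stroke, from 0 (shut) to 100 (fully open), set as the call begins (left out, the last holds). The fingers move at their own pace and stop on an object; "force" is the grip in N (left out, the last holds). Time passes only in rows, so rows that do not move let the fingers close. It gives the time, the measured TCP pose, the force, the opening and the grip force at its end, in the units of the state.
- r.state(): the state, without advancing time (a new reading comes with each control period).
- cams.capture(name): name is "scene" or "top" or "wrist"; returns a dict with "frame" (400x640x3 uint8, red, green, blue), "z_map" (400x640 float32, m along the optical axis (not along the pixel's ray), 0 where there is no reading), "fov_y" (degrees; the focal length in pixels is half the picture's height over the tangent of half this angle, whatever the lens; pixels are square), "cx", "cy" (the principal point, pixels), "T" (4x4, takes a point from camera to world coordinates); the wrist camera has in their place "hand_eye" (4x4, takes a point from camera to tool coordinates, whose origin is the TCP and whose axes are the flange's). Camera axes: x right, y up, looking along -z (the intrinsics and any distortion apply to the point x, -y, -z); pixel columns grow to the right and rows downward; lengths in m; the calibration is good to about 2 mm. A picture is of the moment at which its call begins: read the wrist's pose just before it.
- r.job_done(): hands the job in; it is judged then, once.
Trained networks look in a picture, given as the dict that the camera call returned (one of the last four; its "shot" number tells which), for a name from the list of things; names that differ only in an ending like _2 or _b are one class to them, and where a whole thing is asked for, a point or a joint stands for the part that bears it (a point fixed in the world has none). Each returns a list of dicts, best first, with "conf" (0 to 1); they miss things now and then, are a little off and sometimes report something else, mostly with a low value. They report only what shows in the picture. A call takes as long as a camera call. They do not tell look-alikes from the thing itself.
- spotter.masks_of(picture, label): "region" (400x640 bool, what is visible of it) and "bbox" ([left, top, right, bottom] in pixels, round what is visible of it).
- spotter.place_of(picture, label): "at" ([column, row] in pixels: a listed point, or the origin of a listed thing).
The state is a dict: "clock": time; "qpos": joint angles; "dq": joint speeds; "joint_torque": joint torques, N m; "tcp_pos": TCP position; "tcp_rot": TCP orientation; "wrist_force": force on the tool from outside, world axes, zero at the start; "wrist_torque": the same for the moment, N m; "finger_gap": finger opening in m; "gripper_force": force on a finger pad.
Only numpy, scipy, OpenCV 4.12 (cv2) and the standard library are available. Lean on these libraries where they do the work, as an engineer would, in place of code of your own. Each camera call takes 0.05 s, during which the arm holds its last target. There are 200 camera calls.

## Working session

There is one attempt and no reset: what is moved stays moved. The work goes in short steps, Python scripts to look and compute and a tool call to move; the robot and the scene stay as the last step left them, time stands still between calls to the robot, and variables do not carry over. Pictures are saved under pics/ and viewed, at most 10 in all, crops included, and the job is handed in when it is done.

Besides the shell and the picture viewer there is one more tool, called after "Call:" in YAML: its name, and indented under it one key for each argument. step_arm: Moves the arm, as the interface text tells. Its arguments: {"type":"object","properties":{"plan":{"type":"array","items":{"type":"object","properties":{"xyz":{"type":"array","items":{"type":"number"}},"angular":{"type":"array","items":{"type":"number"}}}}},"gripper":{"type":"number"},"force":{"type":"number"}},"required":["plan"]}

```bash
mkdir -p pics; ls; cat > h.py <<'E'
import numpy as np, cv2
from scipy.spatial.transform import Rotation as R
from cell import r, cams, spotter
def cap(n):
    s=r.state(); p=cams.capture(n)
    if 'T' not in p: 
        T=np.eye(4); q=s['tcp_rot']; T[:3,:3]=R.from_quat([q[1],q[2],q[3],q[0]]).as_matrix(); T[:3,3]=s['tcp_pos']; p['T']=T@p['hand_eye']
    p['f']=200/np.tan(np.radians(p['fov_y'])/2); return p
def px2w(p,u,v,d=None):
    if d is None:
        w=p['z_map'][int(v)-2:int(v)+3,int(u)-2:int(u)+3]; w=w[w>0]; d=np.median(w) if w.size else np.nan
    c=np.array([(u-p['cx'])/p['f']*d,-(v-p['cy'])/p['f']*d,-d,1]); return (p['T']@c)[:3]
def w2px(p,x):
    c=np.linalg.inv(p['T'])@np.append(x,1); return np.array([p['cx']+p['f']*c[0]/-c[2],p['cy']+p['f']*c[1]/c[2]])
def ray(p,u,v):
    o=p['T'][:3,3]; d=px2w(p,u,v,1.0)-o; return o,d/np.linalg.norm(d)
def tool():
    s=r.state(); q=s['tcp_rot']; return np.array(s['tcp_pos']),R.from_quat([q[1],q[2],q[3],q[0]]).as_matrix(),s
def cloud(p,m):
    v,u=np.nonzero(m&(p['z_map']>0)); d=p['z_map'][v,u]
    c=np.stack([(u-p['cx'])/p['f']*d,-(v-p['cy'])/p['f']*d,-d,np.ones_like(d)]); return (p['T']@c)[:3].T
E
cat > a.py <<'E'
from h import *
np.set_printoptions(precision=4,suppress=True)
for n in ['scene','top']:
    p=cap(n); cv2.imwrite(f'pics/{n}0.png',p['frame'][:,:,::-1]); print(n,[k for k in p if k not in('frame','z_map')],p['fov_y'],p['T'][:3,3])
    for l in ['keeper_pivot','keeper_knob','tube_mouth','gauge_grip','gauge_collar','gauge_tip','jig','rest','sheet','clipboard']:
        for o in spotter.place_of(p,l)[:3]:
            print(l,round(o['conf'],2),np.round(o['at'],1),px2w(p,*o['at']) if 3<o['at'][0]<636 and 3<o['at'][1]<396 else '')
print(r.state())
E
python3 a.py
```

```text
pics
scene ['fov_y', 'cx', 'cy', 'T', 'shot', 'f'] 45.477585149767265 [1.221  0.4812 0.9409]
keeper_pivot 0.73 [256. 183.] [ 0.5544 -0.2935  0.1117]
keeper_knob 0.65 [218.1 154.2] [ 0.6086 -0.3653  0.207 ]
tube_mouth 0.87 [235.3 160.1] [ 0.5751 -0.341   0.1796]
gauge_grip 0.7 [323.1 213.5] [ 0.5274 -0.08    0.1027]
gauge_grip 0.59 [450.4 281.9] [0.45   0.2567 0.0138]
gauge_grip 0.29 [357.4 290.5] [0.6084 0.0916 0.0059]
gauge_collar 0.81 [316.5 222.3] [ 0.549  -0.0845  0.0848]
gauge_collar 0.64 [444.8 293.1] [0.4799 0.2596 0.0023]
gauge_tip 0.46 [291.5 249.2] [ 0.607  -0.1239  0.0057]
jig 0.57 [232.2 210.1] [ 0.6388 -0.3068  0.0641]
jig 0.34 [291.5 249.3] [ 0.6071 -0.1238  0.0055]
rest 0.86 [318.6 239.8] [ 0.5381 -0.0874  0.0091]
clipboard 0.95 [357.4 290. ] [0.6077 0.0911 0.0068]
top ['fov_y', 'cx', 'cy', 'T', 'shot', 'f'] 44.22844583310328 [ 0.4706 -0.0934  1.457 ]
keeper_pivot 0.73 [387.6 191.5] [ 0.5539 -0.2986  0.1132]
keeper_knob 0.87 [420.2 167.6] [ 0.6077 -0.369   0.2074]
tube_mouth 0.83 [409.2 183.9] [ 0.5694 -0.3472  0.1693]
gauge_grip 0.69 [308.9 205.9] [ 0.5185 -0.0826  0.
[... 219 characters left out ...]
 0.79 [311.1 204.4] [ 0.5226 -0.0887  0.1067]
sheet 0.81 [250.9 184.3] [0.5892 0.0887 0.0043]
clipboard 0.71 [420.7 165.2] [ 0.6138 -0.3704  0.2075]
clipboard 0.56 [249.8 182.7] [0.594  0.092  0.0036]
{'clock': 1.1, 'qpos': array([ 0.9012,  0.2586,  1.535 ,  0.    ,  1.348 , -0.2028]), 'dq': array([ 0.0003, -0.0009, -0.001 , -0.0004, -0.0008,  0.0005]), 'joint_torque': array([ -0.0003, -44.594 , -29.0893,  -0.0004,   0.0011,   0.0001]), 'tcp_pos': array([0.2475, 0.4912, 0.2393]), 'tcp_rot': array([-0.    ,  0.2313,  0.9729, -0.    ]), 'wrist_force': array([ 0.4342, -0.0644, -0.5645]), 'wrist_torque': array([ 0.0023, -0.0172,  0.0223]), 'gripper_force': 0.0, 'finger_gap': 0.08494773990527535}
```

View images.

View pics/scene0.png

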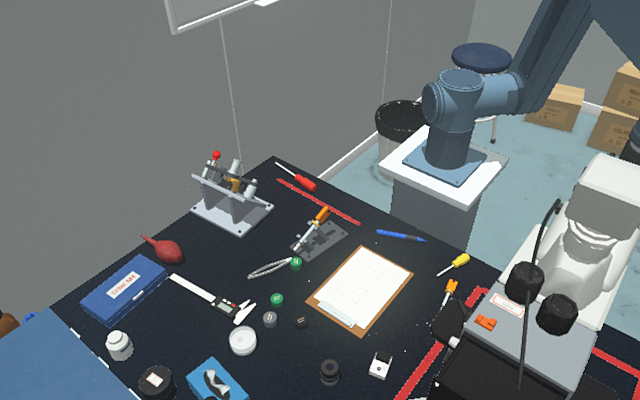

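View pics/top0.png

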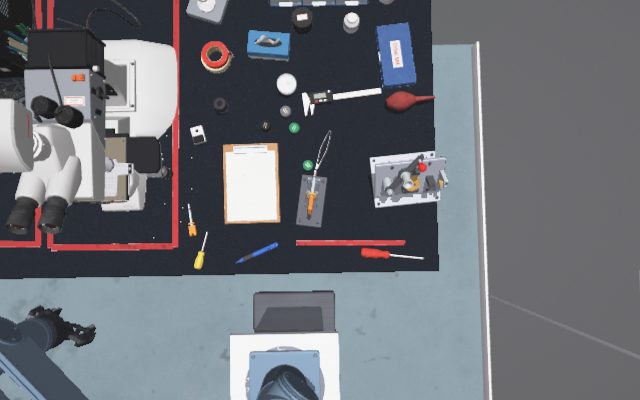

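```bash
cat > b.py <<'E'
from h import *
np.set_printoptions(precision=4,suppress=True)
p=cap('top')
for l in ['jig','rest','clipboard']:
    o=spotter.masks_of(p,l)
    for q in o[:2]:
        P=cloud(p,q['region']); print(l,q['conf'],q['bbox'],len(P))
        Q=P if l!='jig' else P
        for lo,hi in [(0,.025)] :
            Z=Q[(Q[:,2]>lo-.005)&(Q[:,2]<hi)]
            if len(Z)<20: continue
            print(' zmed',np.median(Z[:,2]),cv2.minAreaRect((Z[:,:2]*1000).astype(np.float32)))
    if l=='jig':
        P=cloud(p,o[0]['region']); np.save('jigtop.npy',P)
for n in ['scene','top']:
    q=cap(n)
    u,v=((215,190) if n=='scene' else (410,180)); 
    s=80 if n=='scene' else 60
    v0=max(0,v-s//2-15);cr=q['frame'][v0:v0+s,u-s//2-10:u+s//2+10]
    cv2.imwrite(f'pics/{n}jig.png',cv2.resize(cr[:,:,::-1],None,fx=7 if n=='scene' else 9,fy=7 if n=='scene' else 9,interpolation=cv2.INTER_CUBIC))
E
python3 b.py
```

```text
jig 0.66 [372.3, 152.5, 446.5, 207.1] 3595
 zmed 0.011277430818243728 ((598.6881713867188, -365.29052734375), (153.3218994140625, 195.5318603515625), 4.529630184173584)
rest 0.97 [295.3, 172.0, 326.2, 225.7] 1167
 zmed 0.00938600555858482 ((540.613525390625, -87.03929138183594), (79.98115539550781, 153.94544982910156), 81.44827270507812)
clipboard 0.81 [222.6, 142.2, 282.9, 226.3] 4373
 zmed 0.004203644018001773 ((595.0247802734375, 89.0627670288086), (236.8123016357422, 167.25660705566406), 1.3195165395736694)
clipboard 0.66 [370.9, 150.7, 447.4, 206.6] 3610
 zmed 0.011325517706198829 ((598.0615234375, -365.1705322265625), (150.5524444580078, 196.53428649902344), 4.8445048332214355)
```

View pics/scenejig.png

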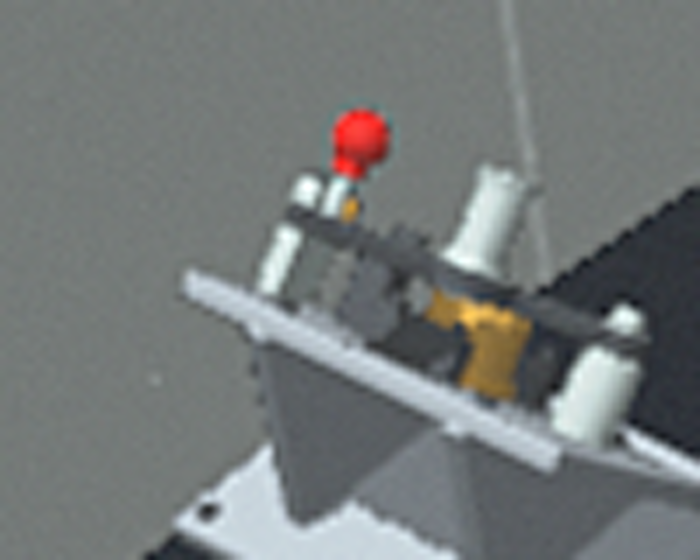

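```bash
cat > c.py <<'E'
from h import *
from scipy.optimize import least_squares
np.set_printoptions(precision=4,suppress=True)
psi=np.radians(4.7)
def frame(psi):
    c,s=np.cos(psi),np.sin(psi); k=2**-.5
    return np.array([-c*k,-s*k,k]),np.array([c*k,s*k,k]),np.array([-s,c,0])
def model(x,psi,hb=.005):
    n,u,w=frame(psi); d=np.sin(x[3])*u-np.cos(x[3])*w
    P=x[:3]; return dict(keeper_pivot=P,keeper_knob=P+.124*d+(.03+hb)*n,tube_mouth=P+.066*d+(.039+hb)*n)
obs=[]
for n in ['scene','top']:
    p=cap(n)
    for l in ['keeper_pivot','keeper_knob','tube_mouth']:
        o=spotter.place_of(p,l)
        if o: obs.append((p,l,o[0]['at']))
    if n=='top':
        a={l:spotter.place_of(p,l) for l in ['gauge_grip','gauge_collar','gauge_tip']}
def f(x): return np.concatenate([w2px(p,model(x,psi)[l])-at for p,l,at in obs])
s=least_squares(f,[.56,-.3,.1,.9],loss='soft_l1'); print(s.x,f(s.x)); M=model(s.x,psi); print(M)
x0=s.x.copy();x0[3]=0; print('shut',model(x0,psi), frame(psi))
P=np.load('jigtop.npy'); n,u,w=frame(psi)
c=np.array([.5983,-.3652,0]); q=(P-c); print('jig-frame pivot',(s.x[:3]-c)@np.array([[np.cos(psi),np.sin(psi),0],w,[0,0,1]]).T, 'knob top surf',P[P[:,2]>.195].mean(0))
h=(P-s.x[:3])@n; print(np.histogram(h,bins=np.arange(-.08,.08,.004)))
for l,o in a.items(): print(l,[(round(k['conf'],2),np.round(k['at'],1)) for k in o])
E
python3 c.py
```

```text
[ 0.5572 -0.3072  0.1068  0.9576] [-4.2911 -0.2117  0.3088  1.3942  1.2882 -1.1122  0.6467 -1.9962  0.4863
  2.5009 -2.7226 -0.2981]
{'keeper_pivot': array([ 0.5572, -0.3072,  0.1068]), 'keeper_knob': array([ 0.6098, -0.3745,  0.2033]), 'tube_mouth': array([ 0.5673, -0.3445,  0.1761])}
shut {'keeper_pivot': array([ 0.5572, -0.3072,  0.1068]), 'keeper_knob': array([ 0.5427, -0.4328,  0.1316]), 'tube_mouth': array([ 0.5316, -0.3755,  0.1379])} (array([-0.7047, -0.0579,  0.7071]), array([0.7047, 0.0579, 0.7071]), array([-0.0819,  0.9966,  0.    ]))
jig-frame pivot [-0.0362  0.0612  0.1068] knob top surf [ 0.6101 -0.373   0.2063]
(array([  5,   1,   3,   9,  80, 131, 151, 205, 629, 755, 118,  51,  35,
        60,  71,  37,  60,  76,  60,  80, 175, 101,  32,  13,  12,  11,
        12,  20,  27,  39,  49,   6,   0,   0,   0,   0,   0,   0,   0]), array([-0.08 , -0.076, -0.072, -0.068, -0.064, -0.06 , -0.056, -0.052,
       -0.048, -0.044, -0.04 , -0.036, -0.032, -0.028, -0.024, -0.02 ,
       -0.016, -0.012, -0.008, -0.004,  0.   ,  0.004,  0.008,  0.012,
        0.016,  0.02 ,  0.024,  0.028,  0.032,  0.036,  0.04 ,  0.044,
        0.048,  0.052,  0.056,  0.06 ,  0.064,  0.068,  0.072,  0.076]))
gauge_grip [(0.64, array([309.5, 206. ])), (0.62, array([192.1, 232.5])), (0.26, array([313.4, 197. ]))]
gauge_collar [(0.65, array([402.7, 179.5])), (0.58, array([192. , 219.4])), (0.57, array([312.3, 196.2]))]
gauge_tip []
```

```bash
cat >> h.py <<'E'
import json
def frame(psi=np.radians(4.7)):
    c,s=np.cos(psi),np.sin(psi); k=2**-.5
    return np.array([-c*k,-s*k,k]),np.array([c*k,s*k,k]),np.array([-s,c,0])
def rows(wps,vmax=55,amax=9,start=None):
    "wps: list of (pos, Rmat); prints rounded rows from measured pose"
    p,Rm=start if start else tool()[:2]; out=[]; p=p*1000
    for t,Rt in wps:
        t=np.array(t)*1000
        ang=np.degrees(np.linalg.norm(R.from_matrix(Rm.T@Rt).as_rotvec())); N=max(1,int(np.ceil(max(np.linalg.norm(t-p)/vmax,ang/amax))))
        for i in range(N):
            k=N-i; d=np.round(Rm.T@((t-p)/k),1); a=np.round(np.degrees(R.from_matrix(Rm.T@Rt).as_rotvec())/k,1)
            out.append({"xyz":d.tolist(),"angular":a.tolist()}); p=p+Rm@d; Rm=Rm@R.from_rotvec(np.radians(a)).as_matrix()
    print(len(out),'rows'); 
    for i in range(0,len(out),12): print(json.dumps(out[i:i+12]))
    return p/1000,Rm
E
python3 - <<'E'
from h import *
n,u,w=frame(); Rk=np.stack([w,u,-n],1); K=np.array([.610,-.3745,.2035])
p,Rm,s=tool()
mid=R.from_matrix(Rm)*R.from_rotvec(R.from_matrix(Rm.T@Rk).as_rotvec()*.4)
rows([((.32,.15,.30),mid.as_matrix()),(K+.10*n,Rk)])
E
```

```text
18 rows
[{"xyz": [-31.2, -38.9, -8.7], "angular": [-2.3, -1.3, 3.2]}, {"xyz": [-33.5, -36.7, -9.4], "angular": [-2.3, -1.3, 3.2]}, {"xyz": [-35.7, -34.4, -10.1], "angular": [-2.4, -1.3, 3.2]}, {"xyz": [-37.8, -31.9, -10.7], "angular": [-2.3, -1.3, 3.1]}, {"xyz": [-39.7, -29.3, -11.0], "angular": [-2.4, -1.3, 3.2]}, {"xyz": [-41.5, -26.6, -11.2], "angular": [-2.3, -1.3, 3.1]}, {"xyz": [-43.1, -23.9, -11.3], "angular": [-2.4, -1.4, 3.2]}, {"xyz": [-49.3, -17.1, 2.2], "angular": [-2.2, -1.2, 3.0]}, {"xyz": [-50.1, -14.6, 2.6], "angular": [-2.2, -1.3, 3.0]}, {"xyz": [-50.7, -12.1, 3.2], "angular": [-2.2, -1.2, 3.0]}, {"xyz": [-51.2, -9.6, 3.9], "angular": [-2.2, -1.3, 3.0]}, {"xyz": [-51.5, -7.1, 4.7], "angular": [-2.2, -1.2, 3.0]}]
[{"xyz": [-51.7, -4.5, 5.6], "angular": [-2.3, -1.2, 3.0]}, {"xyz": [-51.8, -2.1, 6.5], "angular": [-2.2, -1.3, 3.0]}, {"xyz": [-51.7, 0.4, 7.7], "angular": [-2.3, -1.3, 3.1]}, {"xyz": [-51.4, 2.8, 8.9], "angular": [-2.2, -1.2, 3.0]}, {"xyz": [-51.0, 5.1, 10.1], "angular": [-2.3, -1.3, 3.1]}, {"xyz": [-50.3, 7.5, 11.6], "angular": [-2.2, -1.2, 3.0]}]
```

Call:
step_arm:
  plan:
    - {"xyz": [-31,-39,-9],"angular": [-2.3,-1.3,3.2]}
    - {"xyz": [-33.5,-36.7,-9.4],"angular": [-2.3,-1.3,3.2]}
    - {"xyz": [-35.7,-34.4,-10],"angular": [-2.4,-1.3,3.2]}
    - {"xyz": [-38,-32,-10.7],"angular": [-2.3,-1.3,3.1]}
    - {"xyz": [-40,-29,-11],"angular": [-2.4,-1.3,3.2]}
    - {"xyz": [-41.5,-26.6,-11],"angular": [-2.3,-1.3,3.1]}
    - {"xyz": [-43,-24,-11],"angular": [-2.4,-1.4,3.2]}
    - {"xyz": [-49,-17,2],"angular": [-2.2,-1.2,3.0]}
    - {"xyz": [-50,-14.6,2.6],"angular": [-2.2,-1.3,3.0]}
    - {"xyz": [-50.7,-12,3],"angular": [-2.2,-1.2,3.0]}
    - {"xyz": [-51,-9.6,4],"angular": [-2.2,-1.3,3.0]}
    - {"xyz": [-51.5,-7,4.7],"angular": [-2.2,-1.2,3.0]}

```text
clock: 3.45
tcp_pos: [0.4196, -0.0904, 0.2888]
tcp_rot: [0.181, 0.517, 0.813, 0.195]
wrist_force: [0.7, 0.1, 0.0]
finger_gap: 0.0856
gripper_force: 0.0
```

Call:
step_arm:
  plan:
    - {"xyz": [-51.7,-4.5,5.6],"angular": [-2.3,-1.2,3.0]}
    - {"xyz": [-51.8,-2,6.5],"angular": [-2.2,-1.3,3.0]}
    - {"xyz": [-51.7,0.4,7.7],"angular": [-2.3,-1.3,3.1]}
    - {"xyz": [-51.4,2.8,9],"angular": [-2.2,-1.2,3.0]}
    - {"xyz": [-51,5,10],"angular": [-2.3,-1.3,3.1]}
    - {"xyz": [-50,7.5,11.6],"angular": [-2.2,-1.2,3.0]}
    - {"xyz": [0,0,0],"angular": [0,0,0]}

```text
clock: 4.32
tcp_pos: [0.5399, -0.3799, 0.2729]
tcp_rot: [0.258, 0.626, 0.68, 0.28]
wrist_force: [-0.6, 0.5, 0.0]
finger_gap: 0.0853
gripper_force: 0.0
```

```bash
python3 - <<'E'
from h import *
np.set_printoptions(precision=4,suppress=True)
t,Rm,s=tool(); print(t,Rm,s['qpos'],s['clock'])
p=cap('wrist'); cv2.imwrite('pics/w1.png',p['frame'][:,:,::-1])
for l in ['keeper_pivot','keeper_knob','tube_mouth']:
    for o in spotter.place_of(p,l)[:2]: print(l,o['conf'],o['at'],px2w(p,*o['at']))
E
```

```text
[ 0.5399 -0.3799  0.2729] [[-0.0819  0.707   0.7025]
 [ 0.9966  0.058   0.0578]
 [ 0.0002  0.7048 -0.7094]] [-1.1569  0.2236  1.7555  0.872   1.0561 -1.6485] 4.325
keeper_pivot 0.89 [200.5, 109.8] [ 0.5516 -0.3045  0.1178]
keeper_knob 0.7 [312.4, 203.6] [ 0.6009 -0.3732  0.2075]
tube_mouth 0.89 [257.7, 167.6] [ 0.5774 -0.3485  0.1651]
tube_mouth 0.47 [201.9, 107.9] [ 0.5523 -0.3029  0.1191]
```

View pics/w1.png

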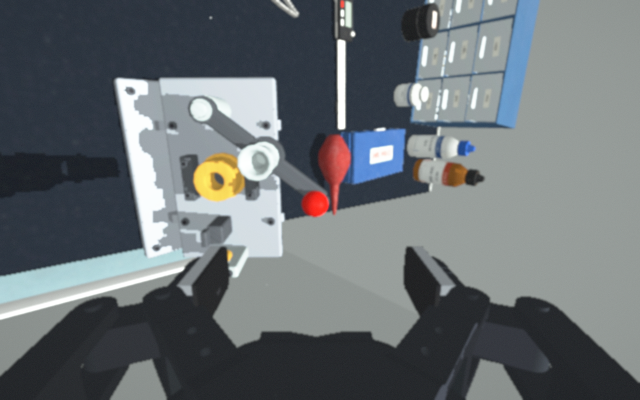

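```bash
cat > d.py <<'E'
from h import *
from scipy.optimize import least_squares
np.set_printoptions(precision=4,suppress=True)
def model(x,psi,hb=.005):
    n,u,w=frame(psi); d=np.sin(x[3])*u-np.cos(x[3])*w
    P=x[:3]; return dict(keeper_pivot=P,keeper_knob=P+.124*d+(.03+hb)*n,tube_mouth=P+.066*d+(.039+hb)*n)
def fit(names=('scene','top','wrist')):
    obs=[]
    for n in names:
        p=cap(n)
        for l in ['keeper_pivot','keeper_knob','tube_mouth']:
            o=spotter.place_of(p,l)
            if o and o[0]['conf']>.5: obs.append((p,l,o[0]['at'],px2w(p,*o[0]['at'],1.)))
    def f(x): 
        res=[]
        for p,l,at,_ in obs:
            X=model(x,psi0)[l]; d=np.linalg.norm(X-p['T'][:3,3]); res.append((w2px(p,X)-at)*d/p['f']*1000)  # mm
        return np.concatenate(res)
    s=least_squares(f,[.56,-.3,.1,.9],loss='soft_l1',f_scale=2); print('x',s.x); 
    for o,e in zip(obs,f(s.x).reshape(-1,2)): print(o[1],o[0]['fov_y'],e)
    return s.x
psi0=np.radians(4.7)
if __name__=='__main__':
    x=fit(); print(model(x,psi0)); x[3]=0; print('shut',model(x,psi0))
E
python3 d.py
```

```text
x [ 0.5567 -0.3036  0.1137  0.9215]
keeper_pivot 45.477585149767265 [-2.9983 -7.2544]
keeper_knob 45.477585149767265 [-4.9061  0.1246]
tube_mouth 45.477585149767265 [-4.6265  1.3585]
keeper_pivot 44.22844583310328 [-4.6468  4.5334]
keeper_knob 44.22844583310328 [ 0.2475 -0.0626]
tube_mouth 44.22844583310328 [-2.1038  4.6098]
keeper_pivot 68.65676527756364 [0.1972 0.5782]
tube_mouth 68.65676527756364 [-0.4386 -2.4778]
{'keeper_pivot': array([ 0.5567, -0.3036,  0.1137]), 'keeper_knob': array([ 0.6078, -0.3746,  0.2083]), 'tube_mouth': array([ 0.566 , -0.3429,  0.182 ])}
shut {'keeper_pivot': array([ 0.5567, -0.3036,  0.1137]), 'keeper_knob': array([ 0.5422, -0.4292,  0.1385]), 'tube_mouth': array([ 0.5311, -0.3719,  0.1448])}
```

```bash
cat > k.py <<'E'
from h import *
n,u,w=frame(); P=np.array([.557,-.306,.107])
def pose(th,off=0.,back=-.005):
    d=np.sin(th)*u-np.cos(th)*w; y=np.cos(th)*u+np.sin(th)*w; z=-n; x=np.cross(y,z)
    return P+.124*d+.035*n+back*n-off*y, np.stack([x,y,z],1)
E
python3 - <<'E'
from k import *
print(pose(.95)[0])
a=rows([(pose(.95,back=.08)),(pose(.95))],vmax=30)
E
```

```text
[ 0.6128497  -0.37378038  0.19953448]
10 rows
[{"xyz": [-0.4, -0.2, 2.8], "angular": [-0.0, -0.0, -7.8]}, {"xyz": [-0.4, -0.2, 2.8], "angular": [-0.0, -0.0, -7.7]}, {"xyz": [-0.4, -0.3, 2.8], "angular": [-0.0, -0.0, -7.8]}, {"xyz": [-0.3, -0.3, 2.8], "angular": [-0.0, -0.0, -7.7]}, {"xyz": [-0.3, -0.4, 2.8], "angular": [-0.0, -0.1, -7.8]}, {"xyz": [-0.2, -0.4, 2.8], "angular": [-0.0, -0.0, -7.7]}, {"xyz": [-0.2, -0.5, 2.7], "angular": [-0.1, -0.1, -7.8]}, {"xyz": [0.0, -0.0, 28.3], "angular": [0.0, 0.0, 0.0]}, {"xyz": [0.0, -0.0, 28.4], "angular": [0.0, 0.0, 0.0]}, {"xyz": [0.1, -0.0, 28.3], "angular": [0.0, 0.0, 0.0]}]
```

Call:
step_arm:
  plan:
    - {"xyz": [0,0,3],"angular": [0,0,-7.8]}
    - {"xyz": [0,0,3],"angular": [0,0,-7.8]}
    - {"xyz": [0,0,3],"angular": [0,0,-7.8]}
    - {"xyz": [-0.5,0,3],"angular": [0,0,-7.8]}
    - {"xyz": [-1,-1,3],"angular": [0,0,-7.8]}
    - {"xyz": [0,-0.5,3],"angular": [0,0,-7.8]}
    - {"xyz": [0,-0.5,2],"angular": [0,0,-7.8]}
    - {"xyz": [0,0,28],"angular": [0,0,0]}
    - {"xyz": [0,0,28],"angular": [0,0,0]}
    - {"xyz": [0,0,28],"angular": [0,0,0]}

```text
clock: 6.38
tcp_pos: [0.6131, -0.3733, 0.1994]
tcp_rot: [0.358, 0.243, 0.892, 0.131]
wrist_force: [-0.5, 0.4, 1.2]
finger_gap: 0.0853
gripper_force: 0.0
```

Call:
step_arm:
  plan:
    - {"xyz": [0,0,0]}
    - {"xyz": [0,0,0]}
    - {"xyz": [0,0,0]}
    - {"xyz": [0,0,0]}
  gripper: 36
  force: 20

```text
invalid input
```

```bash
python3 - <<'E'
from k import *
print(tool()[2]['wrist_force'],tool()[2]['finger_gap'])
p=cap('wrist'); cv2.imwrite('pics/w2.png',p['frame'][:,:,::-1])
rows([pose(t,off=o) for t,o in [(.8,.004),(.65,.004),(.5,.004),(.35,.004),(.25,.004)]],vmax=20)
E
```

```text
[-0.48587146  0.37518278  1.22177104] 0.08534436449853651
6 rows
[{"xyz": [-0.1, -11.6, -1.5], "angular": [0.0, -0.2, 4.4]}, {"xyz": [-1.0, -11.5, -1.6], "angular": [0.0, -0.2, 4.4]}, {"xyz": [2.0, -18.5, 0.0], "angular": [0.0, 0.0, 8.6]}, {"xyz": [2.0, -18.5, 0.0], "angular": [0.0, 0.0, 8.6]}, {"xyz": [2.0, -18.4, -0.0], "angular": [0.0, 0.0, 8.6]}, {"xyz": [1.0, -12.4, -0.0], "angular": [0.0, 0.0, 5.7]}]
```

View pics/w2.png

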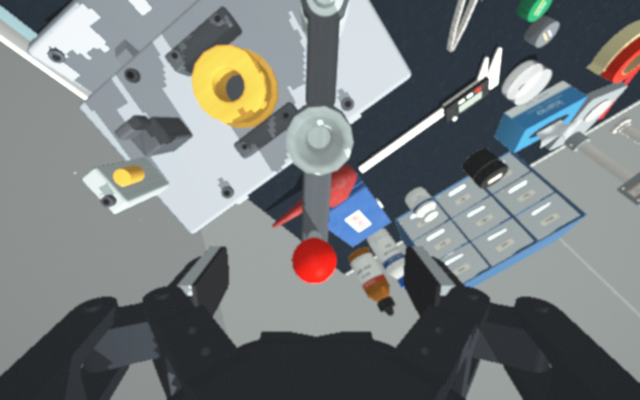

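Call:
step_arm:
  plan:
    - {"xyz": [0,0,0],"angular": [0,0,0]}
    - {"xyz": [0,0,0],"angular": [0,0,0]}
    - {"xyz": [0,0,0],"angular": [0,0,0]}
    - {"xyz": [0,0,0],"angular": [0,0,0]}
    - {"xyz": [0,0,0],"angular": [0,0,0]}
  gripper: 36
  force: 20

```text
clock: 7.05
tcp_pos: [0.6124, -0.3734, 0.2004]
tcp_rot: [0.359, 0.243, 0.892, 0.131]
wrist_force: [-0.2, 0.1, 0.3]
finger_gap: 0.031
gripper_force: 0.0
```

Call:
step_arm:
  plan:
    - {"xyz": [0,-11.6,-1],"angular": [0,0,4.4]}
    - {"xyz": [0,-11.5,-1],"angular": [0,0,4.4]}
    - {"xyz": [2.0,-18.5,0.0],"angular": [0.0,0.0,8.6]}
    - {"xyz": [2.0,-18.5,0.0],"angular": [0.0,0.0,8.6]}
    - {"xyz": [2.0,-18.4,0],"angular": [0.0,0.0,8.6]}
    - {"xyz": [1.0,-12.4,0],"angular": [0.0,0.0,5.7]}

```text
clock: 7.8
tcp_pos: [0.563, -0.4281, 0.1492]
tcp_rot: [0.291, 0.537, 0.752, 0.247]
wrist_force: [1.0, 0.2, -0.1]
finger_gap: 0.0307
gripper_force: 0.3
```

```bash
python3 - <<'E'
from k import *
t,Rm,s=tool();f=s['wrist_force'];print(s['finger_gap'],f, Rm.T@f, s['wrist_torque'],s['clock'])
p=cap('wrist'); cv2.imwrite('pics/w3.png',p['frame'][:,:,::-1])
print(pose(.25,off=.004)[0]-t)
rows([pose(t,off=o) for t,o in [(.16,.004),(.08,.004),(.0,.004),(0,.008)]],vmax=6)
E
```

```text
0.030698140231798805 [ 1.04965263  0.15877163 -0.06118343] [-0.10476224  0.70359516  0.79038042] [0.05163767 0.25406692 0.05942221] 7.8
[ 0.00166723  0.00114124 -0.00204703]
7 rows
[{"xyz": [0.8, -4.7, 1.2], "angular": [-0.1, -0.1, 2.4]}, {"xyz": [0.5, -4.8, 1.3], "angular": [-0.1, -0.0, 2.4]}, {"xyz": [0.4, -4.9, -0.0], "angular": [-0.0, -0.0, 2.3]}, {"xyz": [0.1, -5.0, -0.0], "angular": [-0.0, -0.0, 2.3]}, {"xyz": [0.4, -4.9, -0.0], "angular": [-0.0, -0.0, 2.3]}, {"xyz": [0.1, -5.0, -0.0], "angular": [-0.0, -0.0, 2.2]}, {"xyz": [0.0, -4.0, -0.0], "angular": [-0.0, -0.0, 0.0]}]
```

View pics/w3.png

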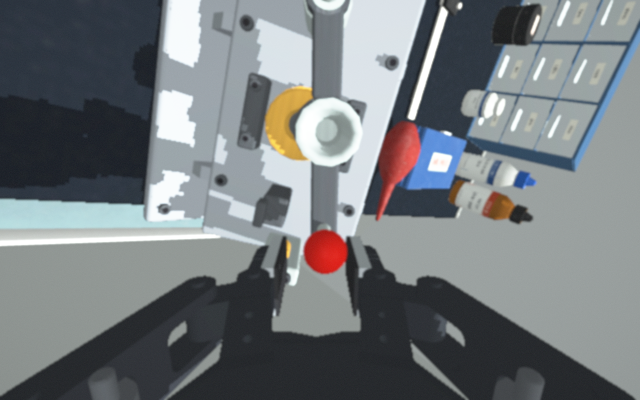

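Call:
step_arm:
  plan:
    - {"xyz": [0.7,-4.7,0.5],"angular": [0,0,2.4]}
    - {"xyz": [0.5,-4.8,0.5],"angular": [0,0,2.4]}
    - {"xyz": [0.4,-4.9,0],"angular": [0,0,2.3]}
    - {"xyz": [0.1,-5.0,0],"angular": [0,0,2.3]}
    - {"xyz": [0.4,-4.9,0],"angular": [0,0,2.3]}

```text
clock: 8.48
tcp_pos: [0.5493, -0.4304, 0.1343]
tcp_rot: [0.266, 0.609, 0.694, 0.277]
wrist_force: [11.6, 3.6, 6.7]
finger_gap: 0.0307
gripper_force: 6.4
```

Call:
step_arm:
  plan:
    - {"xyz": [0,-4,0],"angular": [0,0,1.3]}
    - {"xyz": [0,-2,0],"angular": [0,0,1]}

```text
clock: 8.72
tcp_pos: [0.5431, -0.4315, 0.1277]
tcp_rot: [0.259, 0.624, 0.682, 0.28]
wrist_force: [-0.3, -1.6, 0.5]
finger_gap: 0.031
gripper_force: 0.0
```

```bash
python3 - <<'E'
from k import *
t,Rm,s=tool();f=s['wrist_force'];print(s['finger_gap'], Rm.T@f, s['clock'])
print(Rm.T@(pose(0,off=.0)[0]-t))
p=cap('wrist'); cv2.imwrite('pics/w4.png',p['frame'][:,:,::-1])
for l in ['keeper_knob','tube_mouth','keeper_pivot']: print(l,[(o['conf'],o['at'],px2w(p,*o['at'])) for o in spotter.place_of(p,l)[:1]])
E
```

```text
0.03102038069489466 [-1.54380788  0.02723044 -0.60200287] 8.725
[-0.0001075   0.00241958  0.00168671]
keeper_knob [(0.75, [324.2, 252.9], array([ 0.53734165, -0.42491688,  0.13844424]))]
tube_mouth [(0.89, [327.4, 137.7], array([ 0.55961761, -0.37298511,  0.11467239]))]
keeper_pivot []
```

Call:
step_arm:
  plan:
    - {"xyz": [0,-2,0],"angular": [0,0,0]}
    - {"xyz": [0,-2,0],"angular": [0,0,0]}

```text
clock: 9.18
tcp_pos: [0.5422, -0.4317, 0.127]
tcp_rot: [0.261, 0.622, 0.682, 0.282]
wrist_force: [15.0, 2.3, 7.9]
finger_gap: 0.0306
gripper_force: 7.8
```

```bash
python3 - <<'E'
from k import *
t,Rm,s=tool();f=s['wrist_force'];print(s['finger_gap'], Rm.T@f, s['clock'])
E
```

```text
0.030581489386867715 [ 0.9322281  16.30218665  5.19103822] 9.175
```

Call:
step_arm:
  plan:
    - {"xyz": [0,3,0],"angular": [0,0,0]}
    - {"xyz": [0,1.5,-2],"angular": [0,0,0]}
    - {"xyz": [0,0,-12],"angular": [0,0,0]}
    - {"xyz": [0,0,-25],"angular": [0,0,0]}
    - {"xyz": [0,0,-40],"angular": [0,0,0]}
    - {"xyz": [0,0,-40],"angular": [0,0,0]}
    - {"xyz": [20,0,-40],"angular": [0,0,0]}
    - {"xyz": [20,0,0],"angular": [0,0,0]}
    - {"xyz": [0,0,0],"angular": [0,0,0]}
    - {"xyz": [0,0,0],"angular": [0,0,0]}
  gripper: 36

```text
clock: 10.42
tcp_pos: [0.4277, -0.4019, 0.2404]
tcp_rot: [0.259, 0.624, 0.682, 0.28]
wrist_force: [0.1, 0.2, 0.3]
finger_gap: 0.0304
gripper_force: 0.0
```

```bash
cat > e.py <<'E'
from d import *
import d
n,u,w=frame()
t,Rm,s=tool(); print(t,s['wrist_force'],s['clock'],s['qpos'])
print('u of tube axis by touch', np.dot([0.5422,-0.4317,0.127],u)+.0043)
p=cap('wrist'); cv2.imwrite('pics/w5.png',p['frame'][:,:,::-1])
for l in ['keeper_knob','tube_mouth','keeper_pivot','jig']:
    for o in spotter.place_of(p,l)[:1]:
        X=px2w(p,*o['at']); print(l,round(o['conf'],2),o['at'],X,'u,w,n',X@u,X@w,X@n)
m=spotter.masks_of(p,'keeper_knob')
if m: print(m[0]['conf'],m[0]['bbox'],m[0]['region'].sum())
g=fit(('wrist','scene','top')); print(model(g,psi0)); x=model(g,psi0)['tube_mouth']; print('uwn',x@u,x@w,x@n)
E
python3 e.py
```

```text
[ 0.4277 -0.4019  0.2404] [0.0859 0.2171 0.26  ] 10.425 [-1.4015  0.1964  1.8826  0.8721  1.161  -1.8991]
u of tube axis by touch 0.4511942695589966
tube_mouth 0.8 [323.6, 170.6] [ 0.5457 -0.376   0.1314] u,w,n 0.45566025485377726 -0.4194140479852704 -0.2698792232578924
keeper_pivot 0.73 [320.1, 97.8] [ 0.5494 -0.3039  0.1158] u,w,n 0.45149597487307197 -0.347902367997455 -0.2876765411659081
jig 0.87 [280.2, 152.2] [ 0.5582 -0.3642  0.0435] u,w,n 0.4030236768068155 -0.4087064085362926 -0.3414871520303203
0.9 [304.7, 85.9, 338.2, 229.7] 2546
x [ 0.5577 -0.3036  0.108   0.0045]
keeper_pivot 68.65676527756364 [-0.8612 -0.892 ]
keeper_knob 68.65676527756364 [-0.1687 -0.196 ]
tube_mouth 68.65676527756364 [-1.5401 -4.3326]
keeper_pivot 45.477585149767265 [-5.0774 -3.0606]
keeper_knob 45.477585149767265 [-1.0091 -3.3969]
tube_mouth 45.477585149767265 [5.6069 6.1088]
keeper_pivot 44.22844583310328 [-3.6855 -7.5085]
keeper_knob 44.22844583310328 [ 6.9913 -2.3022]
tube_mouth 44.22844583310328 [1.5926 3.3172]
{'keeper_pivot': array([ 0.5577, -0.3036,  0.108 ]), 'keeper_knob': array([ 0.5436, -0.4291,  0.1331]), 'tube_mouth': array([ 0.5323, -0.3719,  0.1393])}
uwn 0.45209948472624667 -0.41423717897994994 -0.2551297723390576
```

View pics/w5.png

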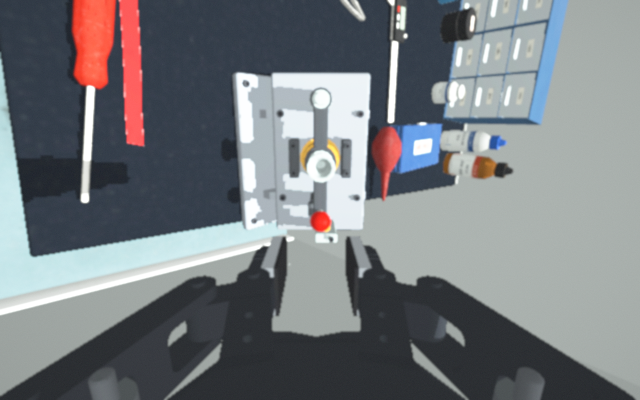

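```bash
cat > g.py <<'E'
from h import *
np.set_printoptions(precision=4,suppress=True)
n,u,w=frame()
p=cap('wrist')
B=np.stack([u,w,n],1)
C=cloud(p,np.ones((400,640),bool))@B
def near(c,rad): return C[(np.hypot(C[:,0]-c[0],C[:,1]-c[1])<rad)]
c=np.array([.4512,-.415])
N=near(c,.022); h,e=np.histogram(N[:,2],bins=np.arange(-.34,-.22,.004)); print(list(zip(np.round(e[:-1],3),h)))
top=np.percentile(N[:,2],97); Rm=N[N[:,2]>top-.006]; print('rim',top,len(Rm),Rm.min(0),Rm.max(0),(Rm.min(0)+Rm.max(0))/2, cv2.minEnclosingCircle((Rm[:,:2]*1000).astype(np.float32)))
K=near(c-[0,.058],.018); print('knob top n',np.percentile(K[:,2],98)); 
# red blob
f=p['frame'].astype(int); m=(f[...,0]>150)&(f[...,1]<60)&(f[...,2]<60); m[:190]=0; m[:, :290]=0; m[:,350:]=0
v,uu=np.nonzero(m); print('red centroid',uu.mean(),v.mean(),len(v)); Kc=cloud(p,m)@B; print('knob surf',np.median(Kc,0),Kc[:,2].max(),Kc.min(0),Kc.max(0))
E
python3 g.py
```

```text
[(np.float64(-0.34), np.int64(9)), (np.float64(-0.336), np.int64(16)), (np.float64(-0.332), np.int64(2)), (np.float64(-0.328), np.int64(4)), (np.float64(-0.324), np.int64(1)), (np.float64(-0.32), np.int64(3)), (np.float64(-0.316), np.int64(4)), (np.float64(-0.312), np.int64(132)), (np.float64(-0.308), np.int64(1)), (np.float64(-0.304), np.int64(2)), (np.float64(-0.3), np.int64(88)), (np.float64(-0.296), np.int64(218)), (np.float64(-0.292), np.int64(96)), (np.float64(-0.288), np.int64(10)), (np.float64(-0.284), np.int64(7)), (np.float64(-0.28), np.int64(6)), (np.float64(-0.276), np.int64(11)), (np.float64(-0.272), np.int64(8)), (np.float64(-0.268), np.int64(31)), (np.float64(-0.264), np.int64(99)), (np.float64(-0.26), np.int64(346)), (np.float64(-0.256), np.int64(40)), (np.float64(-0.252), np.int64(0)), (np.float64(-0.248), np.int64(0)), (np.float64(-0.244), np.int64(0)), (np.float64(-0.24), np.int64(0)), (np.float64(-0.236), np.int64(0)), (np.float64(-0.232), np.int64(0)), (np.float64(-0.228), np.int64(0)), (np.float64(-0.224), np.int64(0))]
rim -0.014930619504475266 3920 [ 0.4293 -0.4246 -0.0209] [ 0.4688 -0.4146 -0.0129] [ 0.449  -0.4196 -0.0169] ((449.04547119140625, -416.6368408203125), 19.768281936645508)
knob top n -0.25477762953328786
red centroid 318.10096153846155 221.21153846153845 208
knob surf [ 0.4507 -0.4683 -0.2574] -0.2533916658502769 [ 0.4435 -0.4788 -0.2655] [ 0.4611 -0.4612 -0.2534]
```

```bash
cat >> g.py <<'E'
print('----')
for lo in (-.262,-.2605):
    Q=N[(N[:,2]>lo)&(N[:,2]<-.25)]; print(len(Q),np.median(Q[:,2]),Q.min(0),Q.max(0),[np.array(cv2.minEnclosingCircle((Q[:,:2]*1000).astype(np.float32))[0])])
# gauge: from top & scene
for nm in ['top','scene']:
    p=cap(nm)
    for l in ['gauge','rest']:
        for o in spotter.masks_of(p,l)[:3]: print(nm,l,round(o['conf'],2),o['bbox'],np.median(cloud(p,o['region']),0))
    f=p['frame'].astype(int); m=(f[...,0]>180)&(f[...,1]>70)&(f[...,1]<170)&(f[...,2]<80)
    P=cloud(p,m); P=P[(np.abs(P[:,0]-.53)<.08)&(np.abs(P[:,1]+.085)<.06)&(P[:,2]>.06)]; print('orange',len(P),P.mean(0),P.min(0),P.max(0)); np.save(f'or_{nm}.npy',P)
E
python3 g.py | sed -n '/----/,$p'
```

```text
----
437 -0.2570896027915211 [ 0.4385 -0.4277 -0.2619] [ 0.4658 -0.4004 -0.2547] [array([ 451.9176, -414.1346])]
402 -0.25699821257457245 [ 0.4385 -0.4277 -0.2605] [ 0.4658 -0.4004 -0.2547] [array([ 451.9176, -414.1346])]
top gauge 0.58 [307.2, 170.6, 317.6, 216.7] [ 0.55   -0.0901  0.0732]
top gauge 0.46 [192.2, 222.0, 197.6, 234.9] [0.4618 0.262  0.016 ]
top rest 0.81 [295.6, 175.0, 326.8, 225.0] [ 0.5338 -0.087   0.0102]
orange 59 [ 0.5242 -0.0861  0.1043] [ 0.502  -0.0942  0.0909] [ 0.5436 -0.0797  0.1151]
scene gauge 0.81 [298.0, 208.4, 330.9, 246.0] [ 0.5368 -0.0856  0.0829]
scene gauge 0.72 [442.0, 279.5, 459.4, 303.4] [0.4663 0.2675 0.0148]
scene rest 0.93 [290.6, 222.8, 348.7, 266.2] [ 0.548  -0.0768  0.0104]
orange 38 [ 0.5319 -0.0833  0.1025] [ 0.5081 -0.0952  0.0828] [ 0.5584 -0.0762  0.116 ]
```

```bash
cat >> h.py <<'E'
MOUTH=np.stack(frame(),0).T@np.array([-.257,.4516,-.414])  # n,u,w
def gaugeR(gx,yaw_up=None):  # gauge frame with x=gx, y horizontal
    gx=gx/np.linalg.norm(gx); y=np.cross([0,0,1],gx); y/=np.linalg.norm(y); return np.stack([gx,y,np.cross(gx,y)],1)
ALPHA=np.radians(45)
def toolR(G):  # tool orientation for gauge frame G: z = gx turned down by alpha, y=-gy, x=+X-ish
    z=np.cos(ALPHA)*G[:,0]-np.sin(ALPHA)*G[:,2]; y=-G[:,1]; return np.stack([np.cross(y,z),y,z],1)
E
python3 - <<'E'
from h import *
print('mouth',MOUTH)
f=np.radians(-8.6); gx=np.array([np.cos(f)*.866,np.sin(f)*.866,-.5]); G=gaugeR(gx); T=toolR(G); print(T)
g=np.array([.522,-.084,.090])
p=g-.13*T[:,2]
rows([((.42,-.28,.30),tool()[1]),(p,T)])
E
```

```text
mouth [ 0.53329355 -0.37155211  0.13760298]
[[ 0.95506857 -0.14953534  0.25589685]
 [-0.14444054 -0.98875638 -0.03870076]
 [ 0.25880678  0.         -0.96592911]]
15 rows
[{"xyz": [40.4, 14.8, -13.6], "angular": [0.0, 0.0, 0.0]}, {"xyz": [40.4, 14.7, -13.5], "angular": [0.0, 0.0, 0.0]}, {"xyz": [40.3, 14.8, -13.6], "angular": [0.0, 0.0, 0.0]}, {"xyz": [16.2, 0.2, 10.0], "angular": [1.6, -2.4, 8.3]}, {"xyz": [16.5, -1.9, 9.3], "angular": [1.5, -2.4, 8.3]}, {"xyz": [16.4, -4.1, 8.7], "angular": [1.5, -2.5, 8.3]}, {"xyz": [16.1, -6.2, 8.2], "angular": [1.6, -2.5, 8.3]}, {"xyz": [15.4, -8.3, 7.7], "angular": [1.6, -2.4, 8.3]}, {"xyz": [14.3, -10.2, 7.3], "angular": [1.5, -2.4, 8.3]}, {"xyz": [13.0, -12.0, 7.0], "angular": [1.5, -2.5, 8.3]}, {"xyz": [11.5, -13.6, 6.8], "angular": [1.6, -2.5, 8.3]}, {"xyz": [9.7, -14.9, 6.8], "angular": [1.6, -2.4, 8.3]}]
[{"xyz": [7.7, -16.0, 6.8], "angular": [1.5, -2.4, 8.3]}, {"xyz": [5.6, -16.8, 7.0], "angular": [1.6, -2.5, 8.4]}, {"xyz": [3.5, -17.3, 7.3], "angular": [1.5, -2.4, 8.3]}]
```

Call:
step_arm:
  plan:
    - {"xyz": [40,15,-13.6],"angular": [0,0,0]}
    - {"xyz": [40,15,-13.5],"angular": [0,0,0]}
    - {"xyz": [40,15,-13.6],"angular": [0,0,0]}
    - {"xyz": [16,0,10],"angular": [1.6,-2.4,8.3]}
    - {"xyz": [16.5,-2,9.3],"angular": [1.5,-2.4,8.3]}
    - {"xyz": [16.4,-4,8.7],"angular": [1.5,-2.5,8.3]}
    - {"xyz": [16,-6,8],"angular": [1.6,-2.5,8.3]}
    - {"xyz": [15.4,-8.3,7.7],"angular": [1.6,-2.4,8.3]}
    - {"xyz": [14.3,-10,7.3],"angular": [1.5,-2.4,8.3]}
    - {"xyz": [13,-12,7],"angular": [1.5,-2.5,8.3]}
    - {"xyz": [11.5,-13.6,6.8],"angular": [1.6,-2.5,8.3]}
    - {"xyz": [9.7,-15,6.8],"angular": [1.6,-2.4,8.3]}
  gripper: 100

```text
clock: 13.22
tcp_pos: [0.4688, -0.1343, 0.2384]
tcp_rot: [0.087, 0.966, 0.155, 0.188]
wrist_force: [-0.1, 0.3, -0.2]
finger_gap: 0.0852
gripper_force: 0.0
```

Call:
step_arm:
  plan:
    - {"xyz": [7.7,-16,6.8],"angular": [1.5,-2.4,8.3]}
    - {"xyz": [5.6,-16.8,7.0],"angular": [1.6,-2.5,8.4]}
    - {"xyz": [3.5,-17.3,7.3],"angular": [1.5,-2.4,8.3]}
    - {"xyz": [0,0,0],"angular": [0,0,0]}
    - {"xyz": [0,0,0],"angular": [0,0,0]}

```text
clock: 13.85
tcp_pos: [0.4839, -0.0848, 0.2164]
tcp_rot: [0.016, 0.989, -0.052, 0.135]
wrist_force: [-0.9, 0.3, 0.3]
finger_gap: 0.0853
gripper_force: 0.0
```

```bash
cat > m.py <<'E'
from h import *
np.set_printoptions(precision=4,suppress=True)
t,Rm,s=tool(); print(t,Rm,s['qpos'],s['clock'])
p=cap('wrist'); cv2.imwrite('pics/w6.png',p['frame'][:,:,::-1])
for l in ['gauge_grip','gauge_collar','gauge_tip']:
    for o in spotter.place_of(p,l)[:2]: print(l,round(o['conf'],2),o['at'],px2w(p,*o['at']))
f=p['frame'].astype(int); m=(f[...,0]>150)&(f[...,1]>60)&(f[...,1]<180)&(f[...,2]<90)
P=cloud(p,m); P=P[(np.abs(P[:,0]-.53)<.06)&(np.abs(P[:,1]+.085)<.06)&(P[:,2]>.06)]
print('orange',len(P),P.mean(0),P.min(0),P.max(0))
# top ridge of handle
c,V=np.linalg.eigh(np.cov((P-P.mean(0)).T)); print(np.sqrt(c),V[:,2])
v,u=np.nonzero(m); print(cv2.minAreaRect(np.stack([u,v],1).astype(np.float32)))
E
python3 m.py
```

```text
[ 0.4839 -0.0848  0.2164] [[ 0.958  -0.1076  0.2659]
 [-0.0989 -0.994  -0.0458]
 [ 0.2692  0.0176 -0.9629]] [-0.4565  0.0088  1.9217  0.0937  0.9506  1.1752] 13.85
gauge_grip 0.65 [309.2, 189.4] [ 0.5236 -0.0865  0.1086]
gauge_grip 0.59 [20.7, 281.4] [0.457  0.2595 0.0166]
gauge_collar 0.79 [18.8, 260.6] [0.4812 0.2607 0.015 ]
gauge_collar 0.64 [307.8, 162.0] [ 0.5508 -0.088   0.0848]
gauge_tip 0.63 [11.0, 212.6] [0.5392 0.2783 0.0005]
gauge_tip 0.5 [311.6, 101.7] [ 0.6244 -0.0998  0.0357]
orange 789 [ 0.5296 -0.0871  0.1015] [ 0.4988 -0.1019  0.0687] [ 0.5584 -0.0787  0.1157]
[0.004  0.0054 0.0186] [-0.8871  0.1293  0.443 ]
((318.58447265625, 152.8078155517578), (322.2046813964844, 637.673583984375), 85.1747817993164)
```

View pics/w6.png

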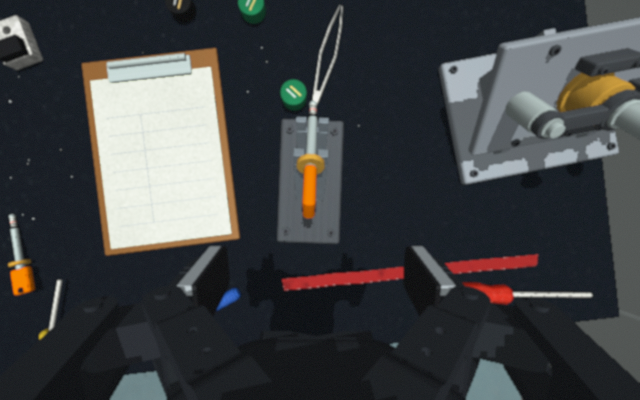

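```bash
cat > gr.py <<'E'
from h import *
f=np.radians(-8.4); gx=np.array([np.cos(f)*.866,np.sin(f)*.866,-.5]); G=gaugeR(gx); T=toolR(G)
g=np.array([.5215,-.0850,.0920])-.002*gx
tcp=g+.011*T[:,2]
if __name__=='__main__':
    rows([(tcp-.04*T[:,2],T),(tcp,T)],vmax=20); print(tcp)
E
python3 gr.py
```

```text
7 rows
[{"xyz": [0.3, -1.2, 19.9], "angular": [0.1, -0.1, 0.5]}, {"xyz": [0.3, -1.2, 19.9], "angular": [0.1, -0.1, 0.4]}, {"xyz": [0.3, -1.2, 20.0], "angular": [0.1, -0.2, 0.5]}, {"xyz": [0.4, -1.2, 19.9], "angular": [0.0, -0.1, 0.4]}, {"xyz": [0.4, -1.1, 20.0], "angular": [0.1, -0.2, 0.5]}, {"xyz": [-0.0, -0.0, 20.0], "angular": [-0.0, 0.0, -0.0]}, {"xyz": [-0.0, -0.0, 20.0], "angular": [-0.0, 0.0, -0.0]}]
[ 0.52260291 -0.08516286  0.08237478]
```

Call:
step_arm:
  plan:
    - {"xyz": [0.3,-1.2,20],"angular": [0.1,-0.1,0.5]}
    - {"xyz": [0.3,-1.2,20],"angular": [0.1,-0.1,0.4]}
    - {"xyz": [0.3,-1.2,20],"angular": [0.1,-0.2,0.5]}
    - {"xyz": [0.4,-1.2,20],"angular": [0,-0.1,0.4]}
    - {"xyz": [0.4,-1.1,20],"angular": [0.1,-0.2,0.5]}
    - {"xyz": [0,0,20],"angular": [0,0,0]}
    - {"xyz": [0,0,20],"angular": [0,0,0]}
    - {"xyz": [0,0,0],"angular": [0,0,0]}
    - {"xyz": [0,0,0],"angular": [0,0,0]}

```text
clock: 15.18
tcp_pos: [0.523, -0.085, 0.0824]
tcp_rot: [0.009, 0.989, -0.073, 0.13]
wrist_force: [0.3, 0.6, -0.7]
finger_gap: 0.0856
gripper_force: 0.0
```

```bash
python3 - <<'E'
from gr import *
t,Rm,s=tool(); print(s['wrist_force'],Rm.T@(tcp-t)*1000,np.degrees(R.from_matrix(Rm.T@T).as_rotvec()))
p=cap('wrist'); cv2.imwrite('pics/w7.png',p['frame'][:,:,::-1])
E
```

```text
[ 0.26016787  0.56888007 -0.71212284] [-0.35652399  0.22626255 -0.03865834] [-0.01897065  0.04259416 -0.05466751]
```

View pics/w7.png

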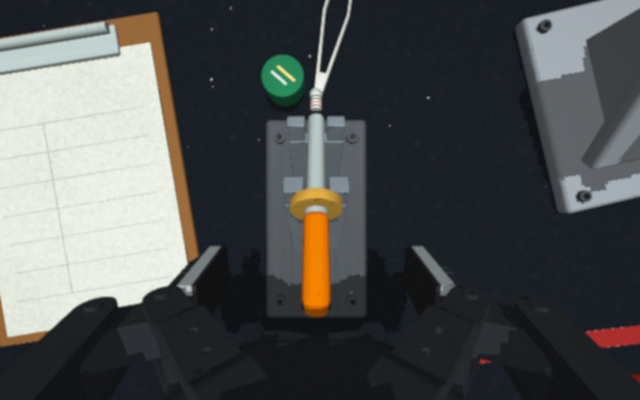

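Call:
step_arm:
  plan:
    - {"xyz": [0,0,0],"angular": [0,0,0]}
    - {"xyz": [0,0,0],"angular": [0,0,0]}
    - {"xyz": [0,0,0],"angular": [0,0,0]}
    - {"xyz": [0,0,0],"angular": [0,0,0]}
    - {"xyz": [0,0,0],"angular": [0,0,0]}
    - {"xyz": [0,0,0],"angular": [0,0,0]}
    - {"xyz": [0,0,0],"angular": [0,0,0]}
  gripper: 0
  force: 70

```text
clock: 16.1
tcp_pos: [0.5228, -0.0847, 0.0819]
tcp_rot: [0.009, 0.989, -0.073, 0.13]
wrist_force: [-2.4, -0.2, 3.7]
finger_gap: 0.0112
gripper_force: 68.1
```

```bash
cat > rp.py <<'E'
from h import *
np.set_printoptions(precision=4,suppress=True)
t,Rm,s=tool(); print(t,s['finger_gap'],s['gripper_force'],s['wrist_force'],s['wrist_torque'])
G=gaugeR(np.array([np.cos(np.radians(-8.4))*.866,np.sin(np.radians(-8.4))*.866,-.5]))
if __name__=='__main__':
    # lift straight perpendicular to... up, 60mm
    print('up in tool axes',Rm.T@[0,0,1], 'gauge z in tool',Rm.T@G[:,2],'gauge x in tool',Rm.T@G[:,0])
E
python3 rp.py
```

```text
[ 0.5228 -0.0847  0.0819] 0.011241042358189356 68.13326597213745 [-2.413  -0.1559  3.7151] [-0.0256  0.3522  0.0186]
up in tool axes [ 0.2575 -0.0007 -0.9663] gauge z in tool [ 0.7061 -0.001  -0.7081] gauge x in tool [ 0.7081 -0.0002  0.7061]
```

Call:
step_arm:
  plan:
    - {"xyz": [1.3,0,-5],"angular": [0,0,0]}
    - {"xyz": [2.6,0,-9.7],"angular": [0,0,0]}
    - {"xyz": [3.9,0,-14.5],"angular": [0,0,0]}
    - {"xyz": [7.7,0,-29],"angular": [0,0,0]}
    - {"xyz": [10.3,0,-38.6],"angular": [0,0,0]}
    - {"xyz": [10.3,0,-38.6],"angular": [0,0,0]}
    - {"xyz": [5,0,-19],"angular": [0,0,0]}
    - {"xyz": [0,0,0],"angular": [0,0,0]}
    - {"xyz": [0,0,0],"angular": [0,0,0]}

```text
clock: 17.23
tcp_pos: [0.5221, -0.0845, 0.2406]
tcp_rot: [0.009, 0.989, -0.073, 0.129]
wrist_force: [0.9, -0.3, -1.7]
finger_gap: 0.0111
gripper_force: 68.1
```

```bash
cat > q.py <<'E'
from rp import *
p=cap('wrist'); cv2.imwrite('pics/w8.png',p['frame'][:,:,::-1])
X=lambda P: Rm.T@(P-t)*1000
for l in ['gauge_grip','gauge_collar','gauge_tip']:
    for o in spotter.place_of(p,l)[:2]: print(l,round(o['conf'],2),np.round(o['at'],1),'tool mm',X(px2w(p,*o['at'])))
# steel sleeve/rod points: cloud in tool frame within box
C=(cloud(p,np.ones((400,640),bool))-t)@Rm*1000
S=C[(np.abs(C[:,1])<12)&(C[:,0]>12)&(C[:,0]<110)&(C[:,2]>-30)&(C[:,2]<95)]
for a in range(14,100,6):
    q=S[(S[:,0]>=a)&(S[:,0]<a+6)]
    if len(q)>3: print(a,len(q),np.median(q,0),q[:,1].min(),q[:,1].max(),'zmin',np.percentile(q[:,2],5))
E
python3 q.py
```

```text
[ 0.5221 -0.0845  0.2406] 0.011094748617112786 68.07519793510437 [ 0.9224 -0.3464 -1.7257] [ 0.0384  0.2574 -0.0102]
gauge_grip 0.91 [ 55.1 307. ] tool mm [-162.6088 -332.1555  190.1286]
gauge_grip 0.6 [315.1 264.4] tool mm [  9.458    0.9561 -23.8743]
gauge_collar 0.8 [316.  201.5] tool mm [29.3203  1.354   2.7288]
gauge_collar 0.72 [ 52.4 291.4] tool mm [-145.2899 -338.6453  198.4133]
gauge_tip 0.57 [314.4  91.3] tool mm [85.6319  0.3693 68.1285]
gauge_tip 0.41 [ 45.4 247. ] tool mm [ -94.8876 -358.3103  224.2733]
14 554 [ 17.2358   0.9066 -15.2764] -10.823306449436226 11.941155098753171 zmin -19.216430784287454
20 726 [23.44    0.8761 -7.4671] -11.959111463635177 11.999706933161129 zmin -12.930846341638599
26 536 [28.7958  0.3628  3.6082] -11.960354359877986 11.87423748361653 zmin -6.542453201423443
32 516 [34.4014  1.3557  4.6354] -9.67372666044214 11.955598042905315 zmin 0.8036461936826783
38 227 [41.0064  0.8339 22.776 ] -3.767473069784095 5.886287089884678 zmin 19.255828147339194
44 216 [46.977   1.3715 28.9616] -3.8507690170156215 6.031632545925826 zmin 25.584163952660653
50 197 [52.8525  1.3792 34.8204] -3.3302691083686597 6.147254998593104 zmin 31.248711517211923
56 179 [59.1201  1.3824 40.5358] -3.446479028812073 5.612374463303979 zmin 36.85404528653541
62 158 [64.9939  1.0937 46.8752] -3.583018625191035 5.713177178441204 zmin 43.38185094582682
68 152 [70.5773  1.0926 52.2849] -3.6268443585580936 5.762647960939793 zmin 49.16214090207744
74 115 [76.8649  1.3991 60.1937] -2.5076637571644964 4.64420593437638 zmin 55.162354018035884
80 111 [83.1863  0.7676 66.3187] -2.566081672325826 4.725053783532248 zmin 63.11900156112161
86 35 [87.1742  1.4122 69.4137] -2.538245749563996 4.719752024622992 zmin 68.31093506604914
```

View pics/w8.png

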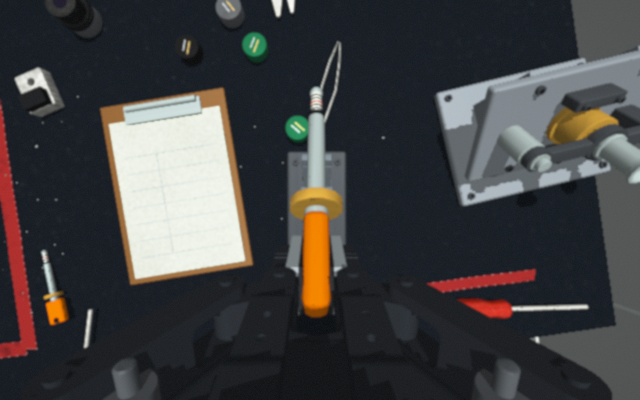

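```bash
cat > ins.py <<'E'
from h import *
np.set_printoptions(precision=4,suppress=True)
n,u,w=frame(); M=.4512*u-.414*w-.257*n
T=toolR(gaugeR(-n))
def P(s,du=0,dw=0): return M+(s+.036)*n+.011*T[:,2]+du*u+dw*w
E
python3 - <<'E'
from ins import *
print(T,P(.126),M)
rows([((.43,-.22,.29),T),(P(.126),T)],vmax=40)
E
```

```text
[[ 0.9966  0.0819  0.    ]
 [ 0.0819 -0.9966  0.    ]
 [ 0.     -0.     -1.    ]] [ 0.4188 -0.381   0.2409] [ 0.533  -0.3716  0.1373]
10 rows
[{"xyz": [-11.3, 29.5, -13.3], "angular": [0.3, -2.9, -2.6]}, {"xyz": [-13.2, 28.9, -12.8], "angular": [0.3, -3.0, -2.6]}, {"xyz": [-15.2, 28.1, -12.2], "angular": [0.3, -2.9, -2.6]}, {"xyz": [-17.0, 27.4, -11.6], "angular": [0.4, -3.0, -2.6]}, {"xyz": [-18.9, 26.4, -10.8], "angular": [0.3, -2.9, -2.7]}, {"xyz": [-4.9, 31.9, 9.8], "angular": [0.0, -0.0, 0.0]}, {"xyz": [-4.9, 31.9, 9.8], "angular": [0.0, -0.0, 0.0]}, {"xyz": [-4.9, 31.9, 9.8], "angular": [0.0, -0.0, 0.0]}, {"xyz": [-4.8, 31.9, 9.8], "angular": [0.0, -0.0, 0.0]}, {"xyz": [-4.9, 31.9, 9.9], "angular": [0.0, -0.0, 0.0]}]
```

Call:
step_arm:
  plan:
    - {"xyz": [-11,29.5,-13],"angular": [0.3,-2.9,-2.6]}
    - {"xyz": [-13,29,-13],"angular": [0.3,-3.0,-2.6]}
    - {"xyz": [-15,28,-12],"angular": [0.3,-2.9,-2.6]}
    - {"xyz": [-17.0,27.4,-11.6],"angular": [0.4,-3.0,-2.6]}
    - {"xyz": [-19,26.4,-11],"angular": [0.3,-2.9,-2.7]}
    - {"xyz": [-5,32,9.8],"angular": [0,0,0]}
    - {"xyz": [-5,32,9.8],"angular": [0,0,0]}
    - {"xyz": [-5,32,9.8],"angular": [0,0,0]}
    - {"xyz": [-5,32,9.8],"angular": [0,0,0]}
    - {"xyz": [-5,32,10],"angular": [0,0,0]}
    - {"xyz": [0,0,0],"angular": [0,0,0]}
    - {"xyz": [0,0,0],"angular": [0,0,0]}

```text
clock: 18.92
tcp_pos: [0.4194, -0.3813, 0.2415]
tcp_rot: [-0.0, 0.999, 0.041, 0.001]
wrist_force: [-0.8, 0.2, -0.4]
finger_gap: 0.0115
gripper_force: 68.4
```

```bash
cat > v.py <<'E'
from ins import *
t,Rm,s=tool(); print(t,s['qpos'],s['clock'],'df',Rm.T@(P(.126)-t)*1000,np.degrees(R.from_matrix(Rm.T@T).as_rotvec()))
p=cap('wrist'); B=np.stack([u,w,n],1)
C=cloud(p,np.ones((400,640),bool))@B
print('M',M@B)
for l in ['tube_mouth','gauge_tip','gauge_collar','keeper_knob']:
    for o in spotter.place_of(p,l)[:2]: X=px2w(p,*o['at']); print(l,round(o['conf'],2),np.round(o['at'],1),X@B)
N=C[np.hypot(C[:,0]-.4512,C[:,1]+.414)<.022]
Q=N[(N[:,2]>-.262)&(N[:,2]<-.252)]; print('rim',len(Q),np.median(Q[:,2]),Q.min(0),Q.max(0),cv2.minEnclosingCircle((Q[:,:2]*1000).astype(np.float32)))
for lo,hi in [(-.212,-.2),(-.2,-.19),(-.185,-.17),(-.17,-.155),(-.155,-.14)]:
    S=N[(N[:,2]>lo)&(N[:,2]<hi)]
    if len(S)>5: print('rod',lo,len(S),S.min(0)[:2],S.max(0)[:2],'mid w',(S.min(0)+S.max(0))[1]/2)
print('tip n', N[N[:,2]>-.235][:,2].min())
E
python3 v.py
```

```text
[ 0.4194 -0.3813  0.2415] [-0.9358  0.2865  1.4916  0.002   1.3627  0.5525] 18.925 df [-0.4871 -0.3528  0.6628] [-0.0197 -0.1179 -0.0006]
M [ 0.4512 -0.414  -0.257 ]
tube_mouth 0.7 [317.6  59.2] [ 0.445  -0.417  -0.2613]
gauge_tip 0.52 [312.8  89.3] [ 0.4562 -0.4136 -0.2135]
gauge_collar 0.65 [315.5 200.5] [ 0.4635 -0.4155 -0.1252]
keeper_knob 0.76 [389.2  48.1] [ 0.4571 -0.4689 -0.2564]
rim 749 -0.25739447063672594 [ 0.4388 -0.4276 -0.262 ] [ 0.467  -0.4003 -0.255 ] ((452.721435546875, -414.0837097167969), 14.287812232971191)
rod -0.212 160 [ 0.4519 -0.419 ] [ 0.4579 -0.4118] mid w -0.4154097189779683
rod -0.2 136 [ 0.4528 -0.4201] [ 0.4593 -0.4107] mid w -0.41542950670583123
rod -0.185 303 [ 0.4529 -0.4205] [ 0.4593 -0.4108] mid w -0.41566478437628235
rod -0.17 361 [ 0.4523 -0.4205] [ 0.4592 -0.4105] mid w -0.4154916836722708
rod -0.155 401 [ 0.4529 -0.4202] [ 0.4596 -0.4106] mid w -0.41543302401868687
tip n -0.21657829062060735
```

```bash
sed -i 's/M=.4512\*u-.414\*w/M=.4509*u-.4129*w/' ins.py; python3 - <<'E'
from ins import *
rows([(P(.115),T),(P(.07),T),(P(.056),T)],vmax=12)
E
```

```text
7 rows
[{"xyz": [6.6, -1.3, 9.8], "angular": [0.1, -0.2, 0.1]}, {"xyz": [8.0, -0.0, 7.9], "angular": [0.0, 0.0, -0.0]}, {"xyz": [8.0, -0.0, 8.0], "angular": [0.0, 0.0, -0.0]}, {"xyz": [7.9, -0.0, 7.9], "angular": [0.0, 0.0, -0.0]}, {"xyz": [8.0, -0.1, 8.0], "angular": [0.0, 0.0, -0.0]}, {"xyz": [4.9, 0.0, 4.9], "angular": [0.0, 0.0, -0.0]}, {"xyz": [5.0, 0.0, 5.0], "angular": [0.0, 0.0, -0.0]}]
```

Call:
step_arm:
  plan:
    - {"xyz": [6.6,-1.3,9.8],"angular": [0,-0.1,0]}
    - {"xyz": [8,0,8],"angular": [0,0,0]}
    - {"xyz": [8,0,8],"angular": [0,0,0]}
    - {"xyz": [8,0,8],"angular": [0,0,0]}
    - {"xyz": [8,0,8],"angular": [0,0,0]}
    - {"xyz": [0,0,0],"angular": [0,0,0]}

```text
clock: 19.92
tcp_pos: [0.4582, -0.3769, 0.1993]
tcp_rot: [-0.0, 0.999, 0.041, -0.0]
wrist_force: [0.3, 0.2, -0.8]
finger_gap: 0.0112
gripper_force: 68.4
```

```bash
cat > st.py <<'E'
from ins import *
import sys
B=np.stack([u,w,n],1)
t,Rm,s=tool(); print('clock',s['clock'],'F uwn',s['wrist_force']@B,'tq',s['wrist_torque'],'gap',s['finger_gap'])
e=(t-P(0))@B*1000; print('offset from fully-in (u,w,n mm)',e,np.degrees(R.from_matrix(Rm.T@T).as_rotvec()))
E
python3 st.py
```

```text
clock 19.925 F uwn [-0.3745  0.1692 -0.8265] tq [0.0221 0.0198 0.0541] gap 0.01118976075696028
offset from fully-in (u,w,n mm) [-1.1706 -0.2952 68.6493] [-0.0102  0.0122  0.0562]
```

Call:
step_arm:
  plan:
    - {"xyz": [4.9,0,4.9],"angular": [0,0,0]}
    - {"xyz": [5,0,5],"angular": [0,0,0]}
    - {"xyz": [0,0,0],"angular": [0,0,0]}

```text
clock: 20.3
tcp_pos: [0.4678, -0.3764, 0.19]
tcp_rot: [0.0, 0.999, 0.041, 0.0]
wrist_force: [-0.8, 0.1, -1.9]
finger_gap: 0.0111
gripper_force: 68.4
```

```bash
python3 st.py
```

```text
clock 20.3 F uwn [-1.9115  0.1536 -0.7844] tq [-0.0001  0.0686  0.0004] gap 0.011084398301104989
offset from fully-in (u,w,n mm) [-0.8844 -0.5504 55.2495] [ 0.0363 -0.021   0.0286]
```

Call:
step_arm:
  plan:
    - {"xyz": [0.6,-0.5,-0.6],"angular": [0,0,0]}
    - {"xyz": [2.8,0,2.8],"angular": [0,0,0]}
    - {"xyz": [2.8,0,2.8],"angular": [0,0,0]}
    - {"xyz": [2.8,0,2.8],"angular": [0,0,0]}
    - {"xyz": [0,0,0],"angular": [0,0,0]}

```text
clock: 20.92
tcp_pos: [0.4768, -0.3751, 0.1823]
tcp_rot: [0.0, 0.999, 0.041, 0.0]
wrist_force: [0.1, -0.7, -1.5]
finger_gap: 0.0112
gripper_force: 68.4
```

```bash
python3 st.py
```

```text
clock 20.925 F uwn [-1.0299 -0.6988 -1.0756] tq [-0.0669  0.0377  0.014 ] gap 0.011249345961201397
offset from fully-in (u,w,n mm) [ 0.0141 -0.0382 43.3856] [ 0.0384 -0.0216  0.0319]
```

Call:
step_arm:
  plan:
    - {"xyz": [3.5,0,3.5],"angular": [0,0,0]}
    - {"xyz": [3.5,0,3.5],"angular": [0,0,0]}
    - {"xyz": [3.5,0,3.5],"angular": [0,0,0]}
    - {"xyz": [3.5,0,3.5],"angular": [0,0,0]}
    - {"xyz": [0,0,0],"angular": [0,0,0]}

```text
clock: 21.55
tcp_pos: [0.4908, -0.374, 0.1682]
tcp_rot: [0.0, 0.999, 0.041, 0.0]
wrist_force: [0.4, -0.5, -1.2]
finger_gap: 0.0116
gripper_force: 68.4
```

```bash
python3 st.py
```

```text
clock 21.55 F uwn [-0.6459 -0.5618 -1.0998] tq [-0.0232  0.0737 -0.0517] gap 0.011584097693447912
offset from fully-in (u,w,n mm) [-0.0017 -0.0178 23.5285] [ 0.0345 -0.0175  0.0372]
```

Call:
step_arm:
  plan:
    - {"xyz": [2.8,0,2.8],"angular": [0,0,0]}
    - {"xyz": [2.8,0,2.8],"angular": [0,0,0]}
    - {"xyz": [2.8,0,2.8],"angular": [0,0,0]}
    - {"xyz": [2.8,0,2.8],"angular": [0,0,0]}
    - {"xyz": [2.1,0,2.1],"angular": [0,0,0]}
    - {"xyz": [0,0,0],"angular": [0,0,0]}

```text
clock: 22.3
tcp_pos: [0.504, -0.3731, 0.1553]
tcp_rot: [0.001, 0.999, 0.041, 0.0]
wrist_force: [0.2, 0.2, -1.5]
finger_gap: 0.0112
gripper_force: 68.5
```

```bash
python3 st.py
```

```text
clock 22.3 F uwn [-0.911   0.1859 -1.184 ] tq [-0.028   0.0276 -0.0388] gap 0.011165522680773088
offset from fully-in (u,w,n mm) [ 0.2435 -0.2322  4.9872] [ 0.0661 -0.0409  0.0227]
```

Call:
step_arm:
  plan:
    - {"xyz": [1,0,1],"angular": [0,0,0]}
    - {"xyz": [1,0,1],"angular": [0,0,0]}
    - {"xyz": [0,0,0],"angular": [0,0,0]}

```text
clock: 22.68
tcp_pos: [0.5059, -0.373, 0.1534]
tcp_rot: [0.001, 0.999, 0.041, 0.0]
wrist_force: [-0.3, -1.1, -0.6]
finger_gap: 0.0112
gripper_force: 68.5
```

```bash
python3 st.py
```

```text
clock 22.675 F uwn [-0.6611 -1.0322 -0.1497] tq [-0.0385  0.1236  0.0363] gap 0.011199451748528898
offset from fully-in (u,w,n mm) [ 0.2665 -0.3002  2.3252] [ 0.0733 -0.044   0.0154]
```

Call:
step_arm:
  plan:
    - {"xyz": [1,0,1],"angular": [0,0,0]}
    - {"xyz": [0.5,0,0.5],"angular": [0,0,0]}
    - {"xyz": [0,0,0],"angular": [0,0,0]}

```text
clock: 23.05
tcp_pos: [0.507, -0.373, 0.1524]
tcp_rot: [0.001, 0.999, 0.041, 0.0]
wrist_force: [-3.9, 0.6, 5.6]
finger_gap: 0.011
gripper_force: 69.3
```

```bash
python3 st.py
```

```text
clock 23.05 F uwn [1.2977 0.8747 6.6872] tq [0.1514 0.6855 0.0627] gap 0.011038942105443837
offset from fully-in (u,w,n mm) [ 0.2838 -0.3878  0.8527] [ 0.088  -0.0059  0.0173]
```

Call:
step_arm:
  plan:
    - {"xyz": [0.5,0,0.5],"angular": [0,0,0]}
    - {"xyz": [0.4,0,0.4],"angular": [0,0,0]}
    - {"xyz": [0,0,0],"angular": [0,0,0]}
    - {"xyz": [0,0,0],"angular": [0,0,0]}

```text
clock: 23.55
tcp_pos: [0.5071, -0.3731, 0.1523]
tcp_rot: [0.001, 0.999, 0.041, -0.0]
wrist_force: [-9.5, 1.5, 8.9]
finger_gap: 0.011
gripper_force: 70.2
```

```bash
python3 st.py; python3 - <<'E'
from ins import *
p=cap('wrist'); B=np.stack([u,w,n],1)
C=cloud(p,np.ones((400,640),bool))@B
N=C[np.hypot(C[:,0]-.452,C[:,1]+.414)<.02]; h,e=np.histogram(N[:,2],bins=np.arange(-.305,-.2,.003)); print(list(zip(np.round(e[:-1],3).tolist(),h.tolist())))
E
```

```text
clock 23.55 F uwn [-0.271   2.2335 12.8998] tq [0.3882 1.3087 0.0956] gap 0.01100380750402571
offset from fully-in (u,w,n mm) [ 0.2847 -0.4444  0.7424] [0.1031 0.0612 0.0162]
[(-0.305, 218), (-0.302, 249), (-0.299, 494), (-0.296, 670), (-0.293, 431), (-0.29, 144), (-0.287, 158), (-0.284, 149), (-0.281, 161), (-0.278, 171), (-0.275, 164), (-0.272, 177), (-0.269, 178), (-0.266, 121), (-0.263, 130), (-0.26, 202), (-0.257, 250), (-0.254, 509), (-0.251, 542), (-0.248, 13), (-0.245, 39), (-0.242, 136), (-0.239, 224), (-0.236, 282), (-0.233, 328), (-0.23, 364), (-0.227, 396), (-0.224, 408), (-0.221, 405), (-0.218, 248), (-0.215, 281), (-0.212, 291), (-0.209, 292), (-0.206, 327)]
```

Call:
step_arm:
  plan:
    - {"xyz": [-0.7,0,-0.7],"angular": [0,0,0]}
    - {"xyz": [-1.4,0,-1.4],"angular": [0,0,0]}
    - {"xyz": [-2.8,0,-2.8],"angular": [0,0,0]}
    - {"xyz": [-3.5,0,-3.5],"angular": [0,0,0]}
    - {"xyz": [-5,0,-5],"angular": [0,0,0]}
    - {"xyz": [0,0,0],"angular": [0,0,0]}

```text
clock: 24.35
tcp_pos: [0.4948, -0.3742, 0.1651]
tcp_rot: [0.001, 0.999, 0.041, 0.001]
wrist_force: [1.0, -1.3, -1.1]
finger_gap: 0.0111
gripper_force: 68.4
```

```bash
python3 st.py
```

```text
clock 24.35 F uwn [-0.1749 -1.3799 -1.4416] tq [0.0164 0.0439 0.0058] gap 0.011081582068904333
offset from fully-in (u,w,n mm) [ 0.6645 -0.6052 18.4833] [ 0.1247 -0.0841 -0.0039]
```

Call:
step_arm:
  plan:
    - {"xyz": [-5,0,-5],"angular": [0,0,0]}
    - {"xyz": [-5,0,-5],"angular": [0,0,0]}
    - {"xyz": [-5,0,-5],"angular": [0,0,0]}
    - {"xyz": [-5,0,-5],"angular": [0,0,0]}
    - {"xyz": [-5,0,-5],"angular": [0,0,0]}
    - {"xyz": [-5,0,-5],"angular": [0,0,0]}
    - {"xyz": [-5,0,-5],"angular": [0,0,0]}
    - {"xyz": [-5,0,-5],"angular": [0,0,0]}
    - {"xyz": [-7,0,-7],"angular": [0,0,0]}
    - {"xyz": [-10,0,-10],"angular": [0,0,0]}
    - {"xyz": [-14,0,-14],"angular": [0,0,0]}
    - {"xyz": [0,0,0],"angular": [0,0,0]}

```text
clock: 25.85
tcp_pos: [0.4235, -0.3805, 0.2374]
tcp_rot: [0.002, 0.999, 0.041, 0.001]
wrist_force: [0.1, 0.4, 0.0]
finger_gap: 0.0111
gripper_force: 68.5
```

```bash
python3 st.py; cat > v2.py <<'E'
from ins import *
t,Rm,s=tool(); p=cap('wrist')
C=(cloud(p,np.ones((400,640),bool))-t)@Rm*1000
a=np.array([1,0,1])/2**.5; b=np.array([1,0,-1])/2**.5
C=C[np.abs(C[:,1]-1)<9]; g=np.array([0,0,-11.]); al=(C-g)@a-36; pr=(C-g)@b
S=(pr>0)&(pr<9)&(al>-5)&(al<100)
print('tip end along gauge x (mm from collar):',np.sort(al[S])[-8:]); 
for k in range(8,90,12):
    m=S&(al>k)&(al<k+8); print(k,m.sum(),np.percentile(pr[m],90) if m.any() else '',(C[m,1].min()+C[m,1].max())/2 if m.any() else '')
E
python3 v2.py
```

```text
clock 25.85 F uwn [ 0.1168  0.3477 -0.0618] tq [ 0.0473 -0.0397  0.0119] gap 0.011135833570347689
offset from fully-in (u,w,n mm) [  1.1616  -1.034  120.1924] [ 0.2334 -0.1343 -0.0529]
tip end along gauge x (mm from collar): [75.8532 76.1007 76.3171 76.4883 76.4939 77.5146 77.9462 78.1585]
8 223 6.140154479265809 1.105620293938164
20 203 6.103452477678439 1.0952687181882557
32 188 6.122454714030425 1.119370389203925
44 163 6.127051812821963 1.0962705429333945
56 137 6.293346571575859 1.0896288162926149
68 111 5.195455628532453 1.084761557345074
80 0
```

```bash
cat > fin.py <<'E'
from ins import *
f=np.radians(4); gx=np.array([np.cos(f),np.sin(f),0]); F=toolR(gaugeR(gx))
tip=np.array([.600,.089,.097]); grasp=tip-.113*gx; tcp=grasp+.011*F[:,2]
if __name__=='__main__':
    t,Rm,s=tool(); print(F,tcp)
    rows([(t+[-.02,.02,.05],Rm),((.42,-.12,.30),F),(tcp+[0,0,.06],F)],vmax=40,amax=7)
E
python3 fin.py
```

```text
[[ 0.7054  0.0698  0.7054]
 [ 0.0493 -0.9976  0.0493]
 [ 0.7071 -0.     -0.7071]] [0.495  0.0817 0.0892]
16 rows
[{"xyz": [-9.1, -10.7, -25.1], "angular": [0.0, 0.0, 0.0]}, {"xyz": [-9.1, -10.7, -25.0], "angular": [0.0, 0.0, 0.0]}, {"xyz": [5.1, -34.0, -2.0], "angular": [-0.0, 6.4, 0.1]}, {"xyz": [5.2, -34.0, -1.4], "angular": [-0.0, 6.4, 0.1]}, {"xyz": [5.3, -34.0, -0.9], "angular": [-0.0, 6.4, 0.1]}, {"xyz": [5.3, -34.0, -0.3], "angular": [-0.0, 6.4, 0.1]}, {"xyz": [5.2, -34.1, 0.3], "angular": [-0.0, 6.4, 0.1]}, {"xyz": [5.1, -34.1, 0.9], "angular": [-0.0, 6.4, 0.1]}, {"xyz": [4.9, -34.0, 1.5], "angular": [-0.1, 6.5, 0.1]}, {"xyz": [-6.3, -28.0, 24.2], "angular": [0.0, -0.0, -0.0]}, {"xyz": [-6.3, -28.0, 24.2], "angular": [0.0, -0.0, -0.0]}, {"xyz": [-6.3, -28.0, 24.2], "angular": [0.0, -0.0, -0.0]}]
[{"xyz": [-6.2, -28.0, 24.2], "angular": [0.0, -0.0, -0.0]}, {"xyz": [-6.3, -28.0, 24.2], "angular": [0.0, -0.0, -0.0]}, {"xyz": [-6.2, -28.0, 24.2], "angular": [0.0, -0.0, -0.0]}, {"xyz": [-6.3, -28.0, 24.2], "angular": [0.0, -0.0, -0.0]}]
```

Call:
step_arm:
  plan:
    - {"xyz": [-9,-10.7,-25],"angular": [0,0,0]}
    - {"xyz": [-9,-10.7,-25],"angular": [0,0,0]}
    - {"xyz": [5,-34,-2],"angular": [0,6.4,0.1]}
    - {"xyz": [5,-34,-1.4],"angular": [0,6.4,0.1]}
    - {"xyz": [5,-34,-1],"angular": [0,6.4,0.1]}
    - {"xyz": [5,-34,0],"angular": [0,6.4,0.1]}
    - {"xyz": [5,-34,0],"angular": [0,6.4,0.1]}
    - {"xyz": [5,-34,1],"angular": [0,6.4,0.1]}
    - {"xyz": [5,-34,1.5],"angular": [0,6.5,0.1]}
    - {"xyz": [-6.3,-28,24],"angular": [0,0,0]}
    - {"xyz": [-6.3,-28,24],"angular": [0,0,0]}
    - {"xyz": [0,0,0],"angular": [0,0,0]}

```text
clock: 27.4
tcp_pos: [0.4392, -0.0583, 0.2542]
tcp_rot: [-0.017, 0.924, 0.034, 0.381]
wrist_force: [-0.1, -0.4, -0.2]
finger_gap: 0.0112
gripper_force: 68.6
```

```bash
python3 - <<'E'
from fin import *
t,Rm,s=tool(); print(t,s['qpos'],s['clock'],s['finger_gap'],s['wrist_force'])
rows([(tcp+[0,0,.06],F),(tcp,F)],vmax=30,amax=7)
E
```

```text
[ 0.4392 -0.0583  0.2542] [-0.9332 -0.3609  2.3333  0.8676  0.9032  0.0963] 27.4 0.0112164072612611 [-0.1218 -0.4277 -0.1814]
10 rows
[{"xyz": [-3.9, -19.2, 17.4], "angular": [-0.1, 0.0, 0.0]}, {"xyz": [-3.9, -19.3, 17.4], "angular": [-0.1, 0.0, 0.0]}, {"xyz": [-3.9, -19.3, 17.3], "angular": [-0.1, 0.0, 0.0]}, {"xyz": [-3.9, -19.3, 17.3], "angular": [-0.1, 0.0, 0.0]}, {"xyz": [-4.0, -19.4, 17.3], "angular": [-0.0, 0.1, 0.0]}, {"xyz": [-4.0, -19.4, 17.2], "angular": [-0.1, 0.0, 0.0]}, {"xyz": [-3.9, -19.3, 17.3], "angular": [-0.0, 0.1, 0.0]}, {"xyz": [-14.2, -0.0, 14.1], "angular": [-0.0, -0.0, 0.0]}, {"xyz": [-14.1, -0.0, 14.1], "angular": [-0.0, -0.0, 0.0]}, {"xyz": [-14.2, -0.0, 14.2], "angular": [-0.0, -0.0, 0.0]}]
```

Call:
step_arm:
  plan:
    - {"xyz": [-4,-19.3,17.4],"angular": [-0.1,0,0]}
    - {"xyz": [-4,-19.3,17.4],"angular": [-0.1,0,0]}
    - {"xyz": [-4,-19.3,17.3],"angular": [-0.1,0,0]}
    - {"xyz": [-4,-19.3,17.3],"angular": [-0.1,0,0]}
    - {"xyz": [-4,-19.3,17.3],"angular": [0,0.1,0]}
    - {"xyz": [-4,-19.3,17.3],"angular": [0,0.1,0]}
    - {"xyz": [-4,-19.3,17.3],"angular": [0,0,0]}
    - {"xyz": [0,0,0],"angular": [0,0,0]}

```text
clock: 28.4
tcp_pos: [0.4955, 0.07, 0.1547]
tcp_rot: [-0.016, 0.922, 0.032, 0.386]
wrist_force: [-0.3, 0.3, -0.6]
finger_gap: 0.0113
gripper_force: 68.8
```

```bash
python3 - <<'E'
from fin import *
t,Rm,s=tool(); print(t,s['qpos'],s['clock'],s['finger_gap'],s['wrist_force'],Rm.T@(tcp+[0,0,.06]-t))
rows([(tcp,F)],vmax=15)
E
python3 v2.py
```

```text
[0.4955 0.07   0.1547] [-0.2465 -0.0155  2.4311  1.7452  0.2309 -0.4023] 28.4 0.011264613258222478 [-0.266   0.3323 -0.6187] [-0.0037 -0.0116  0.0041]
5 rows
[{"xyz": [-9.3, -2.3, 9.2], "angular": [-0.0, -0.1, -0.0]}, {"xyz": [-9.3, -2.3, 9.3], "angular": [-0.1, -0.1, -0.0]}, {"xyz": [-9.2, -2.3, 9.3], "angular": [-0.0, -0.1, -0.1]}, {"xyz": [-9.2, -2.3, 9.3], "angular": [-0.1, -0.1, -0.0]}, {"xyz": [-9.3, -2.2, 9.2], "angular": [-0.0, -0.0, -0.1]}]
tip end along gauge x (mm from collar): [75.9394 76.1041 76.2556 76.2923 76.3454 76.3633 76.464  76.4849]
8 225 6.236537918743422 1.1615015605966676
20 200 6.265843854568757 1.160325586385086
32 183 6.3574841503676645 1.2263799117246645
44 161 6.226117723535703 1.158112627910537
56 134 6.513826313883825 1.1588572319703634
68 112 5.130470706491727 1.4910089273135703
80 0
```

```bash
sed -i 's/np.radians(4); gx/np.radians(50); gx/; s/tip=np.array(.*);\s*grasp/tip=np.array([.595,.088,.100]); grasp/' fin.py; python3 - <<'E'
from fin import *
t,Rm,s=tool(); print(tcp,tip)
rows([((.47,-.01,.20),Rm),(tcp+[0,0,.08],F)],vmax=25,amax=6)
E
```

```text
[0.5274 0.0074 0.0922] [0.595 0.088 0.1  ]
12 rows
[{"xyz": [2.6, 19.4, -13.5], "angular": [0.0, 0.0, 0.0]}, {"xyz": [2.6, 19.4, -13.4], "angular": [0.0, 0.0, 0.0]}, {"xyz": [2.6, 19.3, -13.5], "angular": [0.0, 0.0, 0.0]}, {"xyz": [2.6, 19.4, -13.4], "angular": [0.0, 0.0, 0.0]}, {"xyz": [2.6, -1.7, 7.6], "angular": [4.1, -0.1, -4.1]}, {"xyz": [2.7, -0.9, 7.7], "angular": [4.1, -0.1, -4.1]}, {"xyz": [2.8, -0.1, 7.8], "angular": [4.0, -0.1, -4.0]}, {"xyz": [2.8, 0.6, 7.8], "angular": [4.0, -0.0, -4.1]}, {"xyz": [2.7, 1.3, 7.7], "angular": [4.1, -0.1, -4.0]}, {"xyz": [2.7, 2.1, 7.5], "angular": [4.0, -0.0, -4.1]}, {"xyz": [2.5, 2.7, 7.4], "angular": [4.1, -0.1, -4.0]}, {"xyz": [2.2, 3.5, 7.2], "angular": [4.0, -0.0, -4.1]}]
```

Call:
step_arm:
  plan:
    - {"xyz": [2.6,19.4,-13.5],"angular": [0,0,0]}
    - {"xyz": [2.6,19.4,-13.5],"angular": [0,0,0]}
    - {"xyz": [2.6,19.4,-13.5],"angular": [0,0,0]}
    - {"xyz": [2.6,19.4,-13.5],"angular": [0,0,0]}
    - {"xyz": [2.6,-1.7,7.6],"angular": [4.1,-0.1,-4.1]}
    - {"xyz": [2.7,-1,7.7],"angular": [4.1,-0.1,-4.1]}
    - {"xyz": [2.8,0,7.8],"angular": [4.0,-0.1,-4.0]}
    - {"xyz": [2.8,0.6,7.8],"angular": [4.0,0,-4.1]}
    - {"xyz": [2.7,1.3,7.7],"angular": [4.1,-0.1,-4.0]}
    - {"xyz": [2.7,2,7.5],"angular": [4.0,0,-4.1]}
    - {"xyz": [2.5,2.7,7.4],"angular": [4.1,-0.1,-4.0]}
    - {"xyz": [2.2,3.5,7],"angular": [4.0,0,-4.1]}

```text
clock: 29.95
tcp_pos: [0.5254, 0.005, 0.1721]
tcp_rot: [-0.161, 0.838, 0.391, 0.344]
wrist_force: [-0.1, -0.8, -0.9]
finger_gap: 0.0109
gripper_force: 68.8
```

```bash
python3 - <<'E'
from fin import *
t,Rm,s=tool(); print(t,s['qpos'],s['clock'],s['finger_gap'],s['wrist_force'],Rm.T@(tcp+[0,0,.08]-t))
rows([(tcp+[0,0,.06],F),(tcp,F)],vmax=12,amax=5)
E
```

```text
[0.5254 0.005  0.1721] [-0.7301  0.2164  2.0719  0.906   1.1038 -0.5674] 29.95 0.01090221427743247 [-0.102  -0.7632 -0.9214] [ 0.0023 -0.      0.0021]
7 rows
[{"xyz": [-5.9, -0.0, 8.2], "angular": [-0.0, 0.2, 0.0]}, {"xyz": [-5.9, -0.0, 8.1], "angular": [-0.0, 0.1, 0.0]}, {"xyz": [-8.5, -0.0, 8.5], "angular": [-0.0, 0.0, 0.0]}, {"xyz": [-8.5, -0.0, 8.5], "angular": [-0.0, 0.0, 0.0]}, {"xyz": [-8.5, -0.0, 8.5], "angular": [-0.0, 0.0, 0.0]}, {"xyz": [-8.4, -0.0, 8.5], "angular": [-0.0, 0.0, 0.0]}, {"xyz": [-8.5, -0.0, 8.4], "angular": [-0.0, 0.0, 0.0]}]
```

Comfortable joints now; descend.

Call:
step_arm:
  plan:
    - {"xyz": [-6,0,8],"angular": [0,0.2,0]}
    - {"xyz": [-6,0,8],"angular": [0,0.1,0]}
    - {"xyz": [-8.5,0,8.5],"angular": [0,0,0]}
    - {"xyz": [-8.5,0,8.5],"angular": [0,0,0]}
    - {"xyz": [-8.5,0,8.5],"angular": [0,0,0]}
    - {"xyz": [-8.5,0,8.5],"angular": [0,0,0]}
    - {"xyz": [-8.5,0,8.5],"angular": [0,0,0]}
    - {"xyz": [0,0,0],"angular": [0,0,0]}
    - {"xyz": [0,0,0],"angular": [0,0,0]}
    - {"xyz": [0,0,0],"angular": [0,0,0]}

```text
clock: 31.2
tcp_pos: [0.5289, 0.0098, 0.0929]
tcp_rot: [-0.162, 0.836, 0.39, 0.35]
wrist_force: [-0.3, 0.3, -0.5]
finger_gap: 0.0114
gripper_force: 68.8
```

```bash
cat > chk.py <<'E'
from fin import *
t,Rm,s=tool(); print(t,s['qpos'],s['dq'],s['clock'],s['finger_gap'],s['wrist_force'])
a=Rm@np.array([1,0,1])/2**.5; gp=t-.011*Rm[:,2]; print('axis',a,'pitch deg',np.degrees(np.arcsin(a[2])),'tip',gp+.113*a)
# refined axis from camera: pr slope
for nm in ['top','scene']:
    p=cap(nm)
    for l in ['tube_mouth','keeper_knob','keeper_pivot','gauge_tip','gauge_collar','sheet']:
        for o in spotter.place_of(p,l)[:1]: print(nm,l,round(o['conf'],2),np.round(o['at'],1),px2w(p,*o['at']))
    for l in ['marker_1','tweezers_1','sample_mount_5']:
        for o in spotter.masks_of(p,l)[:2]: print(nm,l,round(o['conf'],2),np.round(o['bbox']))
E
python3 chk.py; python3 v2.py
```

```text
[0.5289 0.0098 0.0929] [-0.7221  0.3789  2.144   1.0371  0.9716 -0.7953] [ 0.0007 -0.0034  0.0004  0.0007 -0.0008 -0.0018] 31.2 0.011395777739079018 [-0.2723  0.3144 -0.4624]
axis [0.6433 0.7656 0.0056] pitch deg 0.32324123067564653 tip [0.5965 0.0903 0.1013]
top tube_mouth 0.74 [417.  196.1] [ 0.5389 -0.3745  0.133 ]
top keeper_knob 0.65 [435.5 191.1] [ 0.5514 -0.4245  0.1342]
top keeper_pivot 0.97 [390.3 191.3] [ 0.5542 -0.3056  0.1159]
top gauge_collar 0.69 [266.8 195.1] [0.5504 0.0327 0.1056]
top sheet 0.89 [251.3 184.7] [0.58   0.0752 0.1033]
top marker_1 0.64 [239. 244. 278. 258.]
top marker_1 0.47 [368. 150. 449. 206.]
scene tube_mouth 0.93 [241.4 160.1] [ 0.1417 -0.8505 -0.3116]
scene keeper_knob 0.94 [225.6 155.8] [ 0.5439 -0.4212  0.1391]
scene keeper_pivot 0.93 [253.9 184.1] [ 0.5621 -0.2938  0.1126]
scene gauge_tip 0.56 [364.1 261.4] [0.5232 0.0514 0.0077]
scene gauge_collar 0.75 [358.8 232.2] [0.5203 0.0275 0.0971]
scene sheet 0.73 [362.7 283.6] [0.5813 0.0884 0.0034]
scene marker_1 0.68 [379. 231. 424. 242.]
scene marker_1 0.52 [190. 155. 272. 238.]
scene tweezers_1 0.72 [252. 260. 294. 279.]
scene sample_mount_5 0.65 [292. 257. 300. 271.]
tip end along gauge x (mm from collar): [74.7677 74.9775 74.9802 75.1225 75.4399 75.6993 76.1328 76.2316]
8 214 6.233737635084303 0.7554171082821035
20 206 6.328322297919582 0.7481259368804474
32 169 6.2199841628628 1.0801767291106965
44 159 6.132821549197739 0.7488629313518989
56 116 6.445462288960513 0.7583116259157696
68 109 5.347245576485298 1.0859901159155734
80 0
```

```bash
python3 -c "
from cell import r
print(r.job_done())"
```

```text
the job is handed in; nothing more can be done
None
```

The job is handed in with the bore measured: the keeper snapped shut, the gauge collar stopped on the tube mouth, and the tip was pushed in about 9 mm by camera (an insert height of about 4 mm). The gripper still holds the gauge within half a degree of level, with the tip about 96 mm above the paper.

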